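Load the press shuttle and slide it home to its detent

TASK

Get the next bearing ready for pressing: on the pulled-out shuttle of the green arbor press, thread the aluminium housing (flange down), then the ball bearing, then the brass press driver (wide end down) over the locating post, each fully home on the one below. Then push the shuttle, the plate with the black knob, under the ram until the spring detent drops in; move it steadily, without slamming it, and let go. Do not knock or shift the other things on the bench.

Things in the scene. Friction and masses are not known exactly. Their poses are not given: they have to be found in the camera images.
- press: Green arbor press, fixed. Origin on the bench straight below the ram; x = the way the shuttle is pushed in, z up. Head x -0.046..0.093, y +-0.044 (lever to y 0.070), z 0.168..0.321; ram's foot 143 mm above the bench. Shuttle bed in front: x -0.30..0.05, 102 mm wide, side gibs 46 mm high; the detent plunger sticks out of the right gib at x -0.075 to y -0.088, z 0.041.
- shuttle (a joint): Travel of the shuttle plate along the bed, m: 0 = pulled fully out towards the robot, 0.150 = under the ram with the detent pin in its notch, end stop at 0.1515. It stays where it is left (drag about 1 N; about 9 N more to climb over the detent).
- detent (a joint): Position of the sprung detent pin with the red pull knob, m: under 0.0005 = pin out (shuttle not yet at it, or pin fully in the notch), about 0.004 = pushed back by the crest of the shuttle's strip.
- post_base (a point): On the shuttle: the axis of the locating post at the face of the round steel nest plate (72 mm across, 50 mm above the bench), where the housing's underside comes to rest; axes as the press. The steel post stands 56 mm above this point, 18 mm in diameter, its top 12 mm tapered.
- shuttle_knob (a point): On the shuttle: centre of the black ball knob, 28 mm in diameter, 85 mm above the bench on a 10 mm stem, 115 mm behind the post (towards the robot).
- housing: Turned aluminium bearing housing, standing flange down. Flange 66 mm across and 8 mm high, body above it 56 mm across, 26 mm high in all; bore through the floor 20 mm, cavity above 44 mm (the bearing rests on its rim). Origin at the centre of the underside, z up.
- bearing: Ball bearing with black seals, lying flat: 47 mm across, bore 20 mm, 14 mm high. Origin at the centre of the underside, z up.
- driver: Brass press driver, standing wide end down: skirt 45 mm across and 12 mm high, shank above it 32 mm across, 36 mm high in all, bore 20 mm right through. Origin at the centre of the underside, z up.
- bench_vice: Blue bench vice, fixed, an obstacle beside the parts: in its own frame x -0.121..0.062, y +-0.050, 114 mm high above the bench.
- v_block: Bystander: grey steel V block, 50 x 51 x 42 mm high; origin at the centre of its underside.
- dropper_bottle: Bystander: brown dropper bottle with a black pipette top, 33 mm across, 102 mm high, easily tipped; origin at the centre of its underside.
- coupling: Bystander: small aluminium shaft coupling on end, 25 x 28 x 34 mm high; origin at the centre of its underside.
- bolt_m12: Bystander: hex bolt standing on its head, 22 mm across the head, 53 mm high; origin at the centre of its underside.
- nut_m12: Bystander: hex nut, 22 mm across, 10 mm high; origin at the centre of its underside.
Mind the look-alikes: they are no part of the job. Leave any blue, pink or red look-alike of the housing alone.

How it is judged (in metres and radians):
On the way, in this order (a step that is already met when the one before it is completed fails the run):
1. the housing sits flat on the nest plate, over the post, with the shuttle still out (horizontal distance between housing and post_base below 0.004 m and z of housing in the frame of post_base between -0.003 and 0.003 m and angle between housing's own z axis and vertical below 0.08 rad and value of joint shuttle below 0.08 m), for 0.2 s.
2. the bearing is over the post, flat on the housing (horizontal distance between each of housing, bearing and post_base below 0.004 m and z of housing in the frame of post_base between -0.003 and 0.003 m and angle between each of housing, bearing's own z axis and vertical below 0.08 rad and z of bearing in the frame of post_base between 0.023 and 0.029 m), for 0.2 s.
3. the driver is over the post, flat on the bearing, with the shuttle still out (all of step 2 and horizontal distance between driver and post_base below 0.004 m and z of driver in the frame of post_base between 0.037 and 0.043 m and angle between driver's own z axis and vertical below 0.08 rad and value of joint shuttle below 0.08 m), for 0.2 s.
At the end, for the whole second after the job is handed in: The shuttle rests under the ram (travel over 148.5 mm), the detent pin out again in its notch (within 1 mm); on the post stand housing, bearing and driver, each on the one below, within 3 mm in height, 4 mm off the axis, 0.08 rad of level, at rest (all of step 2 and horizontal distance between driver and post_base below 0.004 m and z of driver in the frame of post_base between 0.037 and 0.043 m and angle between driver's own z axis and vertical below 0.08 rad and value of joint shuttle above 0.1485 m and value of joint detent below 0.001 m and velocity of joint shuttle between -0.01 and 0.01 m/s and linear speed of each of housing, bearing, driver below 0.02 m/s); the robot touches nothing.
It fails at once if the shuttle is slammed (faster than 0.45 m/s) (velocity of joint shuttle above 0.45 m/s).
It fails at once if a bystander is shifted by more than 20 mm or tipped over (distance of any of v_block, dropper_bottle, coupling, bolt_m12, nut_m12 from where it was at the start of the episode above 0.02 m or angle between any of v_block, dropper_bottle, coupling, bolt_m12, nut_m12's own z axis and vertical above 0.4 rad).
It also fails if it takes over 69 s, if anything falls off the work surface, if the arm or the gripper's body presses on something with over 40 N, if the wrist force passes 120 N, or if a joint passes its speed limit or range.

ROBOT

A 7-joint arm with a two-finger parallel gripper is mounted at the origin on a cart in front of the work surface, level with it; the furniture and walls round the work are solid. World frame = base frame: x ahead of the robot, y to its left, z up, the work surface at z = 0. Lengths are in m, angles in degrees, forces in N, time in s.
With the tool pointing down it reaches from about 0.425 to 0.875 m from the base axis. Payload 4.7 kg.
Tool frame: the origin (TCP) lies at the very end of the fingers, on their centre line; the grasp point (between the pads) lies behind it (env.pinch_z is the z of the grasp point in the tool frame, in m); z points along the fingers, y is the direction in which the jaws open and shut (so a half turn about z gives the same grasp; the last joint's range is limited). The gripper opens to 87 mm and grips with 3 to 60 N. Pads are 19 mm wide; open, the fingers measure 117 mm over their backs; the gripper's body (75 mm by 190 mm) begins 51 mm behind the grasp point.
Start: joints at [-64.796, 18.392, -4.016, 83.108, 1.295, 78.541, -3.26], TCP at [0.269, 0.592, 0.194] pointing down, gripper open.
Joint ranges: [-163.93, 163.93], [-17.29, 119.83], [-79.2, 71.16], [3.27, 140.29], [-89.18, 269.18], [5.43, 117.66], [-154.24, 154.24]. Speed limits (degrees/s): [147.25, 147.25, 180, 180, 180, 180, 180].

INTERFACE

Orientations are given as [roll, pitch, yaw] about the fixed x, y, z axes, in that order (R = Rz(yaw) Ry(pitch) Rx(roll)).
In Python, from cell import readout, read_camera, env gives the robot as it stands. The module is installed in compiled form; this text tells all that it offers.
- The arm moves only by the tool servo_tool, never from a script. Its argument "plan" is a list that holds one entry, the list of rows, each a list of 5 numbers: the finger opening in m, from 0 to 0.087, then the shift along the tool's x, y, z in m, then the turn about the tool's z in rad. In form: [[[jaw, x, y, z, yaw], ...]]. A call has 1 to 12 rows; each row is the pose to reach, as a shift and turn from the pose measured when the call began, along the tool's axes at that moment; what a row does not reach only later rows make up. A row lasts 1/12 s, in which the tool goes at most 41.7 mm and 7.16 degrees, less where a joint would pass 70% of its speed; a pose out of reach is approached as far as the arm can. A call with a gripper value outside its range is refused whole. The fingers move at their own pace and stop on an object; "force" is the grip in N (left out, the last holds). Time passes only in rows, so rows that repeat a pose let the fingers close. It gives the time, the measured TCP pose, the force and the opening at its end, in the units of the state.
- readout.get_obs(): the state, without advancing time (a new reading comes with each control period).
- read_camera(name): name is "scene" or "side" or "wrist"; returns a dict with "image" (400x640x3 uint8, red, green, blue), "range_z" (400x640 float32, m along the optical axis (not along the pixel's ray), 0 where there is no reading), "mtx" (3x3 intrinsics, pixels), "camera_from_world" (4x4, takes a point from world to camera coordinates). Camera axes: x right, y up, looking along -z (the intrinsics and any distortion apply to the point x, -y, -z); pixel columns grow to the right and rows downward; lengths in m; the calibration is good to about 2 mm. A picture is of the moment at which its call begins.
- env.sign_off(): hands the job in, once; it reports no verdict.
The state is a dict: "time_s": time; "qpos": joint angles; "joint_velocities": joint speeds; "effort": joint torques, N m; "tool_pos": TCP position; "tool_rot": TCP orientation; "force": force on the tool from outside, world axes, zero at the start; "wrist_torque": the same for the moment, N m; "grip_width": finger opening in m.
Only numpy, scipy, OpenCV 4.12 (cv2) and the standard library are available. Lean on these libraries where they do the work, as an engineer would, in place of code of your own. Each camera call takes 0.05 s, during which the arm holds its last target. There are 200 camera calls.

## Working session

There is one attempt and no reset: what is moved stays moved. The work goes in short steps, Python scripts to look and compute and a tool call to move; the robot and the scene stay as the last step left them, time stands still between calls to the robot, and variables do not carry over. Pictures are saved under pics/ and viewed, about 8 in all and at most 12, crops included, and the job is handed in when it is done.

Besides the shell and the picture viewer there is one more tool, called after "Call:" by a JSON object that holds its "op" and its "data", one argument or row to a line. servo_tool: Moves the arm, as the interface text tells. Its arguments: {"type":"object","properties":{"plan":{"type":"array"},"force":{"type":"number"}},"required":["plan"]}

```bash
mkdir -p pics; ls; cat > h.py <<'E'
import numpy as np, cv2
from cell import readout, read_camera, env
def snap(n,f=None):
    c=read_camera(n)
    if f: cv2.imwrite('pics/'+f,c['image'][:,:,::-1])
    np.savez('pics/%s.npz'%n,**{k:c[k] for k in('image','range_z','mtx','camera_from_world')})
    return c
def cloud(c):
    K=c['mtx'];z=c['range_z'];v,u=np.mgrid[0:400,0:640]
    p=np.stack([(u-K[0,2])/K[0,0]*z,-(v-K[1,2])/K[1,1]*z,-z,np.ones_like(z)],-1)
    return (p@np.linalg.inv(c['camera_from_world']).T)[...,:3]
E
python3 - <<'E'
from h import *
print(readout.get_obs(),env.pinch_z)
for n in('scene','side','wrist'):
    c=snap(n,n+'0.png');print(n,c['mtx'].tolist(),np.linalg.inv(c['camera_from_world'])[:3].round(3).tolist(),(c['range_z']>0).mean())
E
```

```text
pics
{'time_s': 0.0, 'qpos': array([-64.79645041,  18.43867533,  -4.01561543,  83.1761581 ,
         1.29281269,  78.53978062,  -3.26040101]), 'joint_velocities': array([-0.02163826, -0.02452027,  0.01188473, -0.10004487, -0.0426515 ,
       -0.0369584 ,  0.01772487]), 'effort': array([-2.75285765e-04, -4.91305304e+01, -4.03793771e-01, -3.12531495e+01,
       -6.37492631e-02,  4.39831743e-02,  1.67648582e-04]), 'tool_pos': array([0.26825483, 0.59139061, 0.19325491]), 'tool_rot': array([-1.79890508e+02,  3.61202669e-03,  1.55605473e+02]), 'force': array([ 0.20960475, -1.29000339, -0.31465572]), 'wrist_torque': array([-0.02603269,  0.05597982,  0.00730694]), 'grip_width': 0.08689102531796682} -0.0187
scene [[413.50985645550094, 0.0, 321.5264756963853], [0.0, 413.50985645550094, 201.77864847281228], [0.0, 0.0, 1.0]] [[0.674, 0.509, -0.535, -0.029], [-0.739, 0.465, -0.488, -0.518], [0.0, 0.724, 0.689, 0.864]] 0.996015625
side [[375.9113352100612, 0.0, 326.3374384360586], [0.0, 375.9113352100612, 197.1069779914972], [0.0, 0.0, 1.0]] [[-1.0, -0.016, -0.0, 0.59], [0.007, -0.434, 0.901, 1.04], [-0.015, 0.901, 0.434, 0.532]] 0.9958125
wrist [[315.8669408323625, 0.0, 323.4406136705438], [0.0, 315.8669408323625, 201.90592086297545], [0.0, 0.0, 1.0]] [[0.412, -0.868, -0.279, 0.191], [0.911, 0.392, 0.128, 0.626], [-0.002, -0.306, 0.952, 0.384]] 0.99599609375
```

View pics/scene0.png

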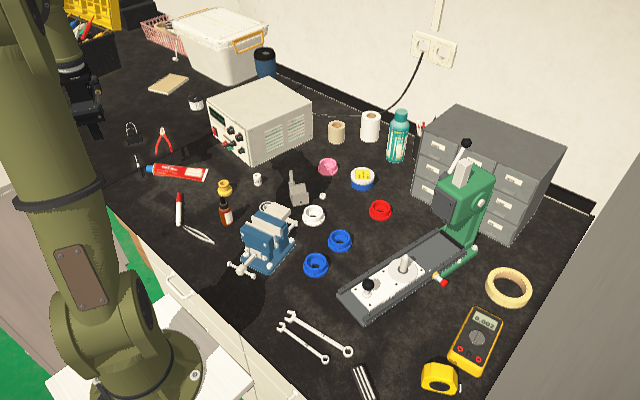

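View pics/side0.png

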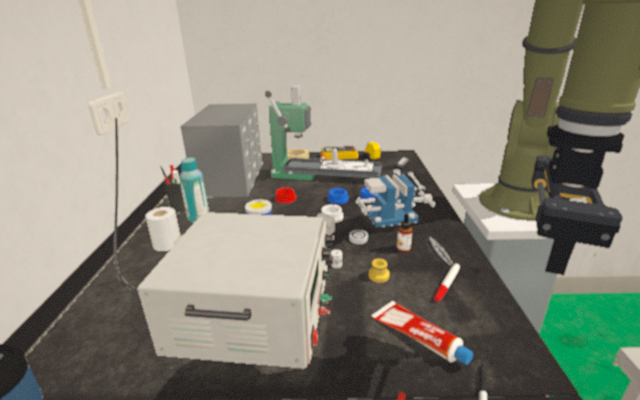

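The scene view shows the housing (white aluminium) at (314,215), the driver at (224,187), the vice at (265,240) and the shuttle with its knob at (368,285) and post at (403,263). The side view shows the bearing at (358,237), next to the vice. Next I'll build a top-down view from the point clouds.

```bash
python3 - <<'E'
from h import *
x0,x1,y0,y1=.25,.85,-.45,.45; s=800/ (y1-y0)
W=int((y1-y0)*s);H=int((x1-x0)*s)
im=np.zeros((H,W,3),np.uint8);zb=np.full((H,W),-1.)
for n in('side','scene'):
    c=dict(np.load('pics/%s.npz'%n));P=cloud(c).reshape(-1,3);C=c['image'].reshape(-1,3)
    for (x,y,z),col in zip(P,C):
        i=int((x1-x)*s);j=int((y1-y)*s)
        if 0<=i<H-1 and 0<=j<W-1 and -.02<z<.36:
            for a in(0,1):
                for b in(0,1):
                    if z>zb[i+a,j+b]: zb[i+a,j+b]=z;im[i+a,j+b]=col
for k in range(10):
    cv2.line(im,(int(k*.1*s),0),(int(k*.1*s),6),(255,255,255),1)
cv2.imwrite('pics/ortho.png',im[:,:,::-1])
for n,u,v in[('scene',314,213),('scene',224,184),('side',358,236),('side',379,265),('side',332,211),('scene',403,260),('scene',368,283)]:
    c=dict(np.load('pics/%s.npz'%n));print(n,u,v,cloud(c)[v-2:v+3:2,u-6:u+7:3].reshape(-1,3).round(3)[[0,2,4,7,10,12,14]].tolist())
E
```

```text
scene 314 213 [[0.577, 0.089, 0.01], [0.592, 0.079, 0.007], [0.596, 0.058, 0.018], [0.585, 0.072, 0.008], [0.566, 0.079, 0.009], [0.585, 0.073, -0.001], [0.578, 0.042, 0.026]]
scene 224 184 [[0.464, 0.361, 0.036], [0.48, 0.353, 0.03], [0.513, 0.373, -0.002], [0.481, 0.356, 0.02], [0.475, 0.385, -0.001], [0.468, 0.337, 0.031], [0.492, 0.344, 0.012]]
side 358 236 [[0.524, 0.188, 0.013], [0.507, 0.18, 0.008], [0.492, 0.189, 0.013], [0.507, 0.184, 0.004], [0.525, 0.21, 0.014], [0.509, 0.208, 0.012], [0.494, 0.21, 0.013]]
side 379 265 [[0.488, 0.349, 0.034], [0.473, 0.341, 0.029], [0.461, 0.349, 0.034], [0.474, 0.343, 0.025], [0.489, 0.358, 0.031], [0.477, 0.366, 0.036], [0.463, 0.361, 0.032]]
side 332 211 [[0.591, 0.054, 0.018], [0.574, 0.046, 0.014], [0.556, 0.059, 0.02], [0.574, 0.048, 0.008], [0.592, 0.09, 0.024], [0.574, 0.061, 0.008], [0.557, 0.091, 0.024]]
scene 403 260 [[0.581, -0.217, 0.048], [0.55, -0.247, 0.101], [0.601, -0.239, 0.047], [0.55, -0.249, 0.095], [0.57, -0.225, 0.048], [0.549, -0.25, 0.089], [0.587, -0.248, 0.053]]
scene 368 283 [[0.468, -0.195, 0.045], [0.445, -0.226, 0.098], [0.487, -0.217, 0.047], [0.442, -0.228, 0.096], [0.433, -0.219, 0.089], [0.438, -0.231, 0.095], [0.479, -0.223, 0.045]]
```

View pics/ortho.png

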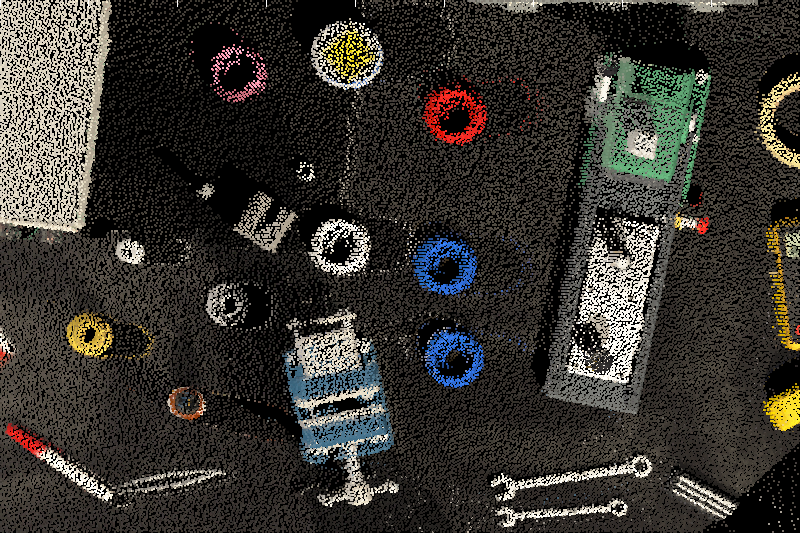

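```bash
cat >> h.py <<'E'
from scipy.optimize import least_squares
def load(n): return dict(np.load('pics/%s.npz'%n))
def circ(P,c0,z0,z1,rmin,rmax,r):
    c=np.array(c0)
    for _ in range(8):
        d=np.hypot(*(P[:,:2]-c).T);m=(P[:,2]>z0)&(P[:,2]<z1)&(d<rmax)&(d>rmin)
        # min enclosing-ish: robust fit of outer edge using angular-bin maxima
        q=P[m][:,:2]-c;a=((np.arctan2(q[:,1],q[:,0])+np.pi)/(2*np.pi)*24).astype(int)%24
        e=np.array([np.array(q[a==k][np.hypot(*q[a==k].T).argmax()]) for k in range(24) if (a==k).sum()>1])+c
        s=least_squares(lambda p:np.hypot(*(e-p[:2]).T)-p[2],[*c,r],loss='soft_l1',f_scale=.0007)
        c=s.x[:2]
    return s.x.round(4),len(e),P[m].mean(0).round(4)
E
python3 - <<'E'
from h import *
Ps={n:cloud(load(n)).reshape(-1,3) for n in('scene','side')}
Ps['both']=np.vstack(list(Ps.values()))
for nm,c0,z0,z1,rr,r in[('housing',(.573,.0675),.022,.03,.036,.028),('bearing',(.508,.191),.010,.018,.03,.0235),('driver',(.474,.35),.031,.040,.022,.016),('driver skirt',(.474,.35),.008,.015,.028,.0225)]:
    for k in Ps:
        try: print(nm,k,*circ(Ps[k],c0,z0,z1,.5*r,rr,r))
        except Exception as e: print(nm,k,e)
P=Ps['both']
# vice height map, 
m=(P[:,0]>.26)&(P[:,0]<.54)&(P[:,1]>-.02)&(P[:,1]<.15)
Q=P[m]
for x in np.arange(.53,.27,-.02):
    print(round(x,2),[int(1000*max([q[2] for q in Q[(abs(Q[:,0]-x)<.01)&(abs(Q[:,1]-y)<.01)]],default=0)) for y in np.arange(.14,-.02,-.02)])
# shuttle plate
S=Ps['scene'];c=load('scene');C=c['image'].reshape(-1,3).min(1)
m=(S[:,2]>.035)&(S[:,2]<.056)&(S[:,0]>.38)&(S[:,0]<.65)&(S[:,1]<-.15)&(S[:,1]>-.32)&(C>140)
print(m.sum(),cv2.minAreaRect((S[m][:,:2]*1000).astype(np.float32)),np.percentile(S[m][:,2],[5,50,95]))
m=(S[:,2]>.040)&(S[:,2]<.055)&(S[:,0]>.36)&(S[:,0]<.85)&(S[:,1]<-.12)&(S[:,1]>-.36)
print(cv2.minAreaRect((S[m][:,:2]*1000).astype(np.float32)))
for nm,a,b,z0 in[('post',(.549,-.25),.02,.075),('knob',(.44,-.226),.025,.06)]:
    m=(S[:,2]>z0)&(np.hypot(S[:,0]-a[0],S[:,1]-a[1])<b);p=S[m];print(nm,m.sum(),p.mean(0),p.min(0),p.max(0))
    if nm=='knob':
        q=p[p[:,2]>.075];print(least_squares(lambda t:np.linalg.norm(q-t,axis=1)-.014,[.44,-.226,.085],loss='soft_l1',f_scale=.001).x)
    else:
        q=p[p[:,2]<.094];print(least_squares(lambda t:np.hypot(*(q[:,:2]-t).T)-.009,[.555,-.247],loss='soft_l1',f_scale=.001).x,len(q))
E
```

```text
housing scene [0.5749 0.0667 0.0274] 24 [0.5745 0.0666 0.0254]
housing side [0.5762 0.0716 0.0275] 24 [0.5765 0.073  0.0244]
housing both [0.5754 0.0691 0.029 ] 24 [0.5754 0.0693 0.025 ]
bearing scene [0.5074 0.1914 0.0216] 13 [0.5057 0.2022 0.0134]
bearing side [0.5078 0.1941 0.023 ] 24 [0.5077 0.1951 0.0126]
bearing both [0.5076 0.1941 0.0231] 24 [0.507  0.1972 0.0128]
driver scene [0.4734 0.3481 0.0158] 17 [0.473  0.3461 0.0349]
driver side [0.4749 0.3518 0.0155] 23 [0.4749 0.353  0.0344]
driver both [0.4741 0.3499 0.0168] 24 [0.4743 0.3505 0.0346]
driver skirt scene [0.4728 0.3457 0.0204] 13 [0.4683 0.3385 0.0112]
driver skirt side [0.4752 0.3521 0.0218] 17 [0.4769 0.3623 0.0111]
driver skirt both [0.4743 0.3499 0.0234] 23 [0.474  0.3543 0.0111]
0.53 [1, 3, 2, 2, 4, 2, 2, 3]
0.51 [1, 2, 3, 3, 50, 3, 4, 2]
0.49 [1, 54, 53, 55, 111, 47, 3, 3]
0.47 [0, 114, 116, 115, 116, 111, 3, 3]
0.45 [6, 113, 116, 117, 115, 115, 104, 3]
0.43 [0, 112, 116, 115, 115, 116, 114, 3]
0.41 [1, 114, 115, 114, 114, 114, 114, 4]
0.39 [0, 112, 113, 113, 113, 113, 113, 3]
0.37 [3, 111, 115, 116, 115, 115, 115, 10]
0.35 [4, 12, 115, 114, 116, 113, 101, 13]
0.33 [3, 3, 17, 50, 53, 52, 3, 4]
0.31 [3, 3, 2, 0, 55, 57, 53, 53]
0.29 [2, 2, 51, 54, 58, 60, 53, 51]
1619 ((522.3431396484375, -244.20318603515625), (90.88836669921875, 205.6790771484375), 70.16731262207031) [0.04219447 0.04678006 0.05182819]
((619.7232055664062, -240.2938232421875), (460.410400390625, 238.68093872070312), 0.03408830240368843)
post 81 [ 0.55406929 -0.25013032  0.09290151] [ 0.54824886 -0.25677908  0.07561973] [ 0.56237812 -0.24035827  0.10695163]
[ 0.55932958 -0.24770454] 39
knob 131 [ 0.4420598  -0.22765855  0.09039807] [ 0.4318308  -0.23873625  0.06009554] [ 0.45729668 -0.21354223  0.10147727]
[ 0.4465107  -0.22472311  0.08521995]
```

```bash
cat >> h.py <<'E'
def rel(*tg):
    """print moves (tool axes) from the present pose to each (x,y,z,yaw_deg)"""
    o=readout.get_obs();p=o['tool_pos'];y=np.radians(o['tool_rot'][2])
    print('t',round(o['time_s'],2),'p',p.round(4),'rot',o['tool_rot'].round(2),'F',o['force'].round(1),'w',round(o['grip_width'],4),'q7',o['qpos'].round(0))
    from scipy.spatial.transform import Rotation as R
    Rm=R.from_euler('xyz',o['tool_rot'],degrees=True).as_matrix()
    for t in tg:
        d=Rm.T@(np.array(t[:3])-p);a=(np.radians(t[3])-y+np.pi)%(2*np.pi)-np.pi
        print(d.round(4).tolist(),round(-a,3))
E
python3 -c "
from h import *
rel((.5749,.068,.15,-165))"
```

```text
t 0.15 p [0.2683 0.5915 0.1935] rot [-179.91    0.    155.6 ] F [ 0.   0.  -0.1] w 0.0873 q7 [-65.  18.  -4.  83.   1.  79.  -3.]
[-0.4954, -0.3501, 0.0441] -0.688
```

Call:
{"op": "servo_tool", "data": {
  "plan": [
    [[0.07, -0.495, -0.35, 0, -0.688], [0.07, -0.495, -0.35, 0, -0.688], [0.07, -0.495, -0.35, 0, -0.688], [0.07, -0.495, -0.35, 0, -0.688], [0.07, -0.495, -0.35, 0, -0.688], [0.07, -0.495, -0.35, 0, -0.688], [0.07, -0.495, -0.35, 0, -0.688], [0.07, -0.495, -0.35, 0, -0.688], [0.07, -0.495, -0.35, 0, -0.688], [0.07, -0.495, -0.35, 0, -0.688], [0.07, -0.495, -0.35, 0, -0.688], [0.07, -0.495, -0.35, 0, -0.688]]
  ],
  "force": 25
}}

```text
time_s: 1.15
tool_pos: [0.5183, 0.1637, 0.1942]
tool_rot: [-179.9, -0.0, -165.0]
force: [1.2, 1.0, -0.1]
grip_width: 0.0699
```

```bash
python3 -c "
from h import *
rel((.5749,.068,.12,-165))"
```

```text
t 1.15 p [0.5183 0.1637 0.1942] rot [-1.7994e+02 -4.0000e-02 -1.6497e+02] F [ 1.2  1.  -0.1] w 0.0699 q7 [-32.   5.  12.  99.  -1.  76.  86.]
[-0.0299, -0.107, 0.0742] 0.0
```

Call:
{"op": "servo_tool", "data": {
  "plan": [
    [[0.07, -0.03, -0.107, 0.03, 0], [0.07, -0.03, -0.107, 0.074, 0], [0.07, -0.03, -0.107, 0.074, 0], [0.07, -0.03, -0.107, 0.074, 0], [0.07, -0.03, -0.107, 0.074, 0], [0.07, -0.03, -0.107, 0.074, 0]]
  ]
}}

```text
time_s: 1.65
tool_pos: [0.5744, 0.0686, 0.1199]
tool_rot: [-180.0, -0.1, -165.0]
force: [-0.4, 1.1, 0.6]
grip_width: 0.0699
```

```bash
python3 - <<'E'
from h import *
c=snap('wrist','w1.png')
P=cloud(c).reshape(-1,3)
print((c['range_z']>0).mean())
try: print(circ(P,(.575,.068),.022,.03,.014,.036,.028))
except Exception as e: print(e)
rel((.575,.067,.01,-165))
E
```

```text
0.99597265625
(array([0.5749, 0.0691, 0.0279]), 24, array([0.5743, 0.069 , 0.026 ]))
t 1.7 p [0.5749 0.0701 0.1209] rot [ 1.7998e+02 -1.0000e-02 -1.6487e+02] F [-0.4  0.2 -0.2] w 0.07 q7 [-24.  13.  17. 100.  -4.  68.  99.]
[0.0007, -0.0031, 0.1109] 0.002
```

View pics/w1.png

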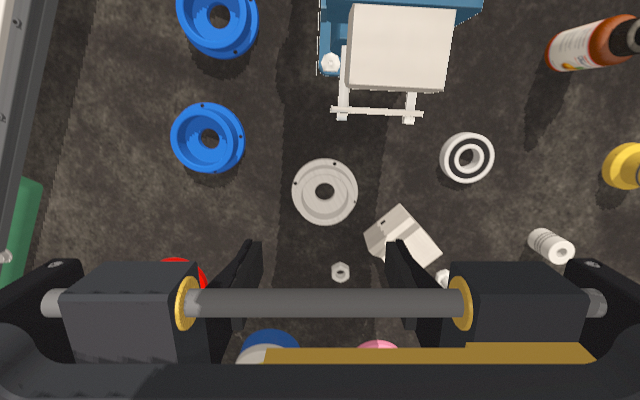

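The wrist view shows the housing at (325,192) between the fingers, the V block at (400,237) clear of the right finger, and the bearing at (467,157). The fitted housing centre is (0.5749, 0.0691). Descending.

Call:
{"op": "servo_tool", "data": {
  "plan": [
    [[0.066, 0, -0.001, 0.04, 0], [0.066, 0, -0.001, 0.075, 0], [0.066, 0, -0.001, 0.1, 0], [0.066, 0, -0.001, 0.11, 0], [0.066, 0, -0.001, 0.11, 0], [0.05, 0, -0.001, 0.11, 0], [0.05, 0, -0.001, 0.11, 0], [0.05, 0, -0.001, 0.11, 0], [0.05, 0, -0.001, 0.11, 0], [0.05, 0, -0.001, 0.11, 0]]
  ]
}}

```text
time_s: 2.53
tool_pos: [0.576, 0.0693, 0.0121]
tool_rot: [180.0, 0.1, -164.9]
force: [-0.0, -0.1, -0.4]
grip_width: 0.0509
```

```bash
python3 - <<'E'
from h import *
rel((.575,.067,.15,-165))
E
```

```text
t 2.53 p [0.576  0.0693 0.0121] rot [ 1.7998e+02  1.1000e-01 -1.6488e+02] F [-0.  -0.1 -0.4] w 0.0509 q7 [-23.  19.  16. 105.  -6.  56. 101.]
[0.0013, -0.002, -0.1379] 0.002
```

```bash
python3 - <<'E'
from h import *
c=snap('wrist','w2.png');P=cloud(c).reshape(-1,3)
try: print(circ(P,(.575,.068),.02,.03,.014,.036,.028))
except Exception as e: print(e)
rel()
E
```

```text
(array([0.5751, 0.069 , 0.0281]), 24, array([0.5744, 0.0688, 0.0256]))
t 2.58 p [0.5757 0.0692 0.0118] rot [ 1.7998e+02  8.0000e-02 -1.6488e+02] F [-0.2  0.9 -0.8] w 0.0506 q7 [-23.  19.  16. 105.  -6.  56. 101.]
```

View pics/w2.png

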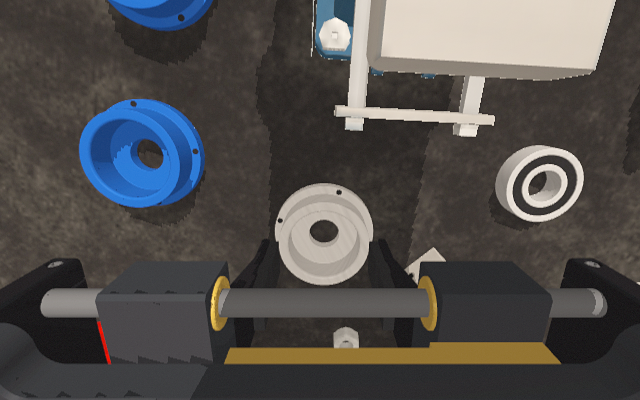

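The picture shows the housing at (324,235) between the fingers, but the width reads 50.6 mm where I expected 56. I'll close further and see whether it stops.

Call:
{"op": "servo_tool", "data": {
  "plan": [
    [[0.04, 0, 0, 0, 0], [0.04, 0, 0, 0, 0], [0.04, 0, 0, 0, 0], [0.04, 0, 0, 0, 0]]
  ]
}}

```text
time_s: 2.92
tool_pos: [0.5757, 0.0692, 0.0118]
tool_rot: [180.0, 0.1, -164.9]
force: [0.6, -0.5, -0.5]
grip_width: 0.0407
```

```bash
python3 - <<'E'
from h import *
c=snap('wrist','w3.png');P=cloud(c)
for u,v in[(262,245),(262,262),(255,280),(378,245),(380,262),(385,280)]: print(u,v,P[v,u].round(3),c['image'][v,u])
s=snap('side','s3.png');sc=snap('scene','sc3.png')
a=cv2.resize(s['image'][140:260,270:430],(640,480),interpolation=cv2.INTER_CUBIC)
cv2.imwrite('pics/s3c.png',a[:,:,::-1])
for n,cc in(('side',s),('scene',sc)):
    T=cc['camera_from_world'];o=readout.get_obs()
    q=T@[*o['tool_pos'],1];K=cc['mtx'];print(n,K[0,0]*q[0]/-q[2]+K[0,2],K[1,1]*-q[1]/-q[2]+K[1,2])
rel()
E
```

```text
262 245 [0.598 0.03  0.001] [63 59 52]
262 262 [0.572 0.038 0.068] [29 27 27]
255 280 [0.572 0.037 0.084] [27 26 26]
378 245 [0.557 0.094 0.049] [32 31 31]
380 262 [0.557 0.092 0.068] [30 27 29]
385 280 [0.558 0.092 0.083] [27 25 25]
side 331.469972951918 213.34490415756667
scene 312.5569640305072 214.26087839268342
t 3.07 p [0.5756 0.0692 0.0117] rot [ 1.7998e+02  7.0000e-02 -1.6488e+02] F [ 0.8  0.4 -0.4] w 0.0401 q7 [-23.  19.  16. 105.  -6.  56. 101.]
```

View pics/s3c.png

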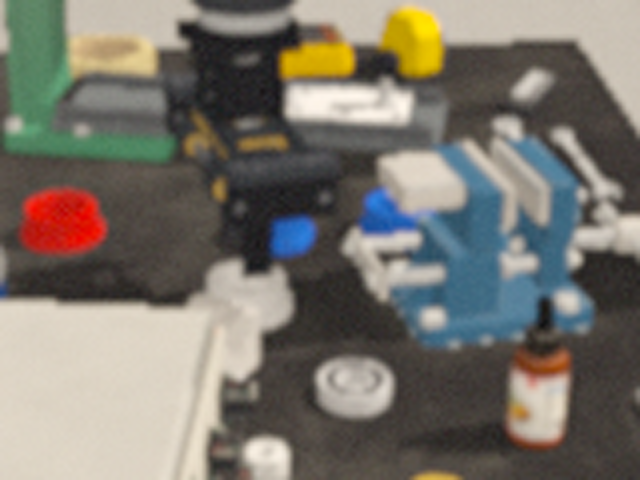

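```bash
python3 - <<'E'
from h import *
for n in('side','scene','wrist'):
    c=load(n);P=cloud(c);C=c['image'].max(-1)
    m=(np.hypot(P[...,0]-.5756,P[...,1]-.0692)<.05)&(C<70)&(P[...,2]>.012)&(P[...,2]<.12)
    Q=P[m];
    for a in np.arange(.012,.1,.008):
        k=(Q[:,2]>=a)&(Q[:,2]<a+.008)
        if k.sum(): print(n,round(a,3),k.sum(),Q[k].min(0).round(3),Q[k].max(0).round(3))
a=load('wrist')['image'][170:310,220:430];cv2.imwrite('pics/w3c.png',cv2.resize(a,None,fx=3.5,fy=3.5)[:,:,::-1])
E
```

```text
side 0.036 10 [0.582 0.044 0.039] [0.594 0.055 0.043]
side 0.044 21 [0.56  0.044 0.045] [0.594 0.101 0.052]
side 0.052 27 [0.56  0.044 0.052] [0.594 0.101 0.06 ]
side 0.06 17 [0.563 0.045 0.061] [0.594 0.103 0.068]
side 0.068 19 [0.563 0.044 0.068] [0.594 0.105 0.076]
side 0.076 15 [0.56  0.098 0.077] [0.58  0.104 0.084]
scene 0.036 11 [0.557 0.038 0.038] [0.59  0.092 0.044]
scene 0.044 23 [0.555 0.036 0.044] [0.59  0.095 0.051]
scene 0.052 27 [0.556 0.036 0.052] [0.59  0.093 0.059]
scene 0.06 25 [0.557 0.037 0.06 ] [0.588 0.092 0.068]
scene 0.068 21 [0.557 0.035 0.069] [0.587 0.097 0.076]
scene 0.076 24 [0.556 0.033 0.076] [0.575 0.095 0.083]
scene 0.084 15 [0.557 0.034 0.084] [0.573 0.098 0.091]
scene 0.092 10 [0.556 0.091 0.092] [0.577 0.097 0.1  ]
wrist 0.036 87 [0.557 0.038 0.04 ] [0.589 0.094 0.044]
wrist 0.044 345 [0.556 0.038 0.044] [0.589 0.094 0.052]
wrist 0.052 403 [0.556 0.038 0.052] [0.589 0.094 0.06 ]
wrist 0.06 511 [0.557 0.037 0.06 ] [0.587 0.096 0.068]
wrist 0.068 455 [0.556 0.035 0.068] [0.583 0.097 0.076]
wrist 0.076 626 [0.555 0.034 0.076] [0.59  0.098 0.084]
wrist 0.084 724 [0.555 0.034 0.084] [0.593 0.098 0.092]
wrist 0.092 242 [0.564 0.043 0.092] [0.593 0.096 0.1  ]
```

View pics/w3c.png

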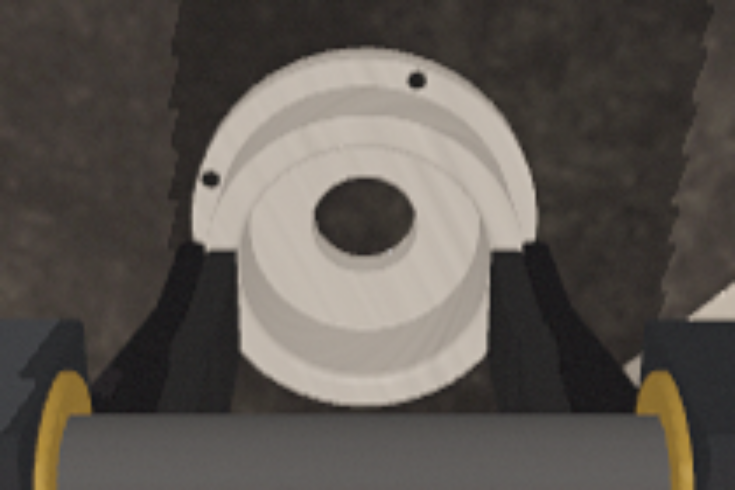

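All three cameras put the fingertips at z ≈ 0.039 while the reported TCP is 0.012, so the real tips sit about 27 mm above the reported TCP. I'll open, go 26 mm lower and grip.

Call:
{"op": "servo_tool", "data": {
  "plan": [
    [[0.068, 0, 0, 0, 0], [0.068, 0, 0, 0, 0], [0.068, 0, 0, 0, 0], [0.068, 0, 0, 0.01, 0], [0.068, 0, 0, 0.018, 0], [0.068, 0, 0, 0.026, 0], [0.068, 0, 0, 0.026, 0], [0.05, 0, 0, 0.026, 0], [0.05, 0, 0, 0.026, 0], [0.05, 0, 0, 0.026, 0], [0.05, 0, 0, 0.026, 0]]
  ]
}}

```text
time_s: 3.98
tool_pos: [0.5759, 0.0693, -0.0141]
tool_rot: [180.0, 0.1, -164.9]
force: [0.0, -0.5, -1.6]
grip_width: 0.0553
```

```bash
python3 - <<'E'
from h import *
c=snap('wrist');P=cloud(c);C=c['image'].max(-1)
m=(np.hypot(P[...,0]-.5756,P[...,1]-.0692)<.06)&(C<70)&(P[...,2]>.008)&(P[...,2]<.06)
Q=P[m]
for a in np.arange(.008,.06,.006):
    k=(Q[:,2]>=a)&(Q[:,2]<a+.006)
    if k.sum()>3: print(round(a,3),k.sum(),Q[k].min(0).round(3),Q[k].max(0).round(3))
print(circ(P.reshape(-1,3),(.575,.068),.02,.03,.014,.036,.028))
rel()
E
```

```text
0.008 36 [0.544 0.033 0.008] [0.575 0.099 0.014]
0.014 157 [0.555 0.031 0.015] [0.576 0.101 0.02 ]
0.02 209 [0.554 0.031 0.02 ] [0.592 0.101 0.026]
0.026 313 [0.555 0.031 0.026] [0.591 0.101 0.032]
0.032 360 [0.555 0.031 0.032] [0.591 0.101 0.038]
0.038 463 [0.555 0.029 0.038] [0.587 0.103 0.044]
0.044 348 [0.554 0.028 0.044] [0.583 0.104 0.05 ]
0.05 473 [0.554 0.027 0.05 ] [0.592 0.105 0.056]
0.056 363 [0.553 0.026 0.056] [0.592 0.106 0.06 ]
(array([0.5747, 0.0688, 0.0281]), 20, array([0.5651, 0.0661, 0.0256]))
t 4.03 p [ 0.5759  0.0692 -0.0141] rot [ 1.7999e+02  1.0000e-01 -1.6488e+02] F [ 0.4  0.2 -0.6] w 0.0551 q7 [-23.  21.  16. 106.  -7.  54. 101.]
```

Gripped at 55 mm. Lifting, then moving beside the post to measure it.

Call:
{"op": "servo_tool", "data": {
  "plan": [
    [[0.045, 0, 0, -0.03, 0], [0.045, 0, 0, -0.07, 0], [0.045, 0, 0, -0.11, 0], [0.045, 0, 0, -0.15, 0], [0.045, 0, 0, -0.15, 0]]
  ]
}}

```text
time_s: 4.45
tool_pos: [0.5812, 0.0697, 0.1453]
tool_rot: [-180.0, 1.0, -164.9]
force: [1.9, 0.6, -0.5]
grip_width: 0.0553
```

```bash
python3 - <<'E'
from h import *
c=snap('wrist')
P=cloud(c).reshape(-1,3)
p=readout.get_obs()['tool_pos']
print(circ(P,p[:2],p[2]+.034,p[2]+.046,.014,.036,.028))
rel((.56,-.16,.136,168.5),(.56,-.2477,.136,168.5))
E
```

```text
(array([0.5794, 0.0689, 0.0281]), 21, array([0.5704, 0.0665, 0.1836]))
t 4.5 p [0.5794 0.0696 0.1414] rot [-180.      0.69 -164.89] F [ 0.9 -0.7 -1.5] w 0.0554 q7 [-24.  12.  17.  98.  -4.  70.  99.]
[0.0786, -0.2166, 0.0045] 0.464
[0.1014, -0.3013, 0.0042] 0.464
```

Call:
{"op": "servo_tool", "data": {
  "plan": [
    [[0.045, 0.078, -0.217, 0.005, 0.464], [0.045, 0.078, -0.217, 0.005, 0.464], [0.045, 0.078, -0.217, 0.005, 0.464], [0.045, 0.078, -0.217, 0.005, 0.464], [0.045, 0.078, -0.217, 0.005, 0.464], [0.045, 0.078, -0.217, 0.005, 0.464], [0.045, 0.078, -0.217, 0.005, 0.464], [0.045, 0.078, -0.217, 0.005, 0.464]]
  ]
}}

```text
time_s: 5.17
tool_pos: [0.5592, -0.1619, 0.134]
tool_rot: [179.7, 0.5, 168.3]
force: [-0.6, 1.0, -2.0]
grip_width: 0.0552
```

```bash
cat >> h.py <<'E'
def post(c,z0=.06,z1=.093,g=(.559,-.248)):
    S=cloud(c).reshape(-1,3);m=(S[:,2]>z0)&(S[:,2]<z1)&(np.hypot(S[:,0]-g[0],S[:,1]-g[1])<.02);q=S[m]
    r=least_squares(lambda t:np.hypot(*(q[:,:2]-t).T)-.009,g,loss='soft_l1',f_scale=.001);return r.x.round(4),len(q),round(r.cost/.001**2/max(len(q),1),2)
def knob(c,g=(.4465,-.2247,.085)):
    S=cloud(c).reshape(-1,3);m=(np.linalg.norm(S-g,axis=1)<.022)&(S[:,2]>.078);q=S[m]
    r=least_squares(lambda t:np.linalg.norm(q-t,axis=1)-.014,g,loss='soft_l1',f_scale=.001);return r.x.round(4),len(q)
E
python3 - <<'E'
from h import *
c=snap('wrist','w4.png');P=cloud(c).reshape(-1,3)
print(post(c),post(c,.06,.08),post(c,.08,.093),knob(c))
m=(np.hypot(P[:,0]-.559,P[:,1]+.248)<.014)&(P[:,2]>.1);print(m.sum(),P[m].mean(0),P[m].max(0))
p=readout.get_obs()['tool_pos'];print(p,circ(P,p[:2],p[2]+.034,p[2]+.046,.014,.036,.028))
rel()
E
```

```text
(array([ 0.5586, -0.2466]), 371, np.float64(0.04)) (array([ 0.5586, -0.2466]), 211, np.float64(0.04)) (array([ 0.5586, -0.2466]), 160, np.float64(0.04)) (array([ 0.4457, -0.2236,  0.0853]), 1399)
255 [ 0.55702814 -0.24480976  0.10383664] [ 0.56509971 -0.23917939  0.10782123]
[ 0.55978739 -0.15967365  0.13402667] (array([ 0.5579, -0.1624,  0.0282]), 20, array([ 0.5483, -0.1603,  0.1737]))
t 5.22 p [ 0.5598 -0.1597  0.134 ] rot [179.65   0.48 168.48] F [-0.2  1.2 -2.1] w 0.0552 q7 [-11.  13.  28.  99.  -7.  69.  97.]
```

View pics/w4.png

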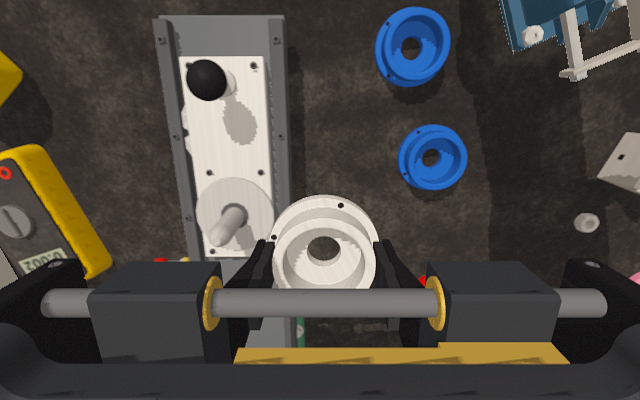

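The wrist view shows the post at (230,222), the knob at (208,80) and the housing held level at (324,240). Fits: post (0.5586, -0.2466), press yaw -11.5°. Moving above the post.

```bash
python3 - <<'E'
from h import *
rel((.5594,-.2465,.125,168.5))
E
```

```text
t 5.22 p [ 0.5598 -0.1597  0.134 ] rot [179.65   0.48 168.48] F [-0.2  1.2 -2.1] w 0.0552 q7 [-11.  13.  28.  99.  -7.  69.  97.]
[-0.0169, -0.0852, 0.0087] -0.0
```

Call:
{"op": "servo_tool", "data": {
  "plan": [
    [[0.045, -0.017, -0.085, 0.003, 0], [0.045, -0.017, -0.085, 0.009, 0], [0.045, -0.017, -0.085, 0.009, 0], [0.045, -0.017, -0.085, 0.009, 0], [0.045, -0.017, -0.085, 0.009, 0], [0.045, -0.017, -0.085, 0.009, 0]]
  ]
}}

```text
time_s: 5.72
tool_pos: [0.5602, -0.2434, 0.1241]
tool_rot: [179.6, 0.4, 168.7]
force: [-0.1, -0.1, -2.1]
grip_width: 0.0553
```

```bash
python3 - <<'E'
from h import *
c=snap('wrist');P=cloud(c).reshape(-1,3)
print(post(c,g=(.5586,-.2466)),knob(c))
p=readout.get_obs()['tool_pos'];print(circ(P,p[:2],p[2]+.034,p[2]+.046,.014,.036,.028))
rel()
E
```

```text
(array([ 0.5584, -0.2462]), 6, np.float64(0.02)) (array([ 0.4456, -0.2236,  0.0853]), 1555)
(array([ 0.5592, -0.2438,  0.0284]), 19, array([ 0.5493, -0.242 ,  0.1639]))
t 5.77 p [ 0.5603 -0.2435  0.1243] rot [179.57   0.45 168.69] F [-0.4 -0.1 -2.3] w 0.0553 q7 [ -4.  17.  30.  96. -10.  70. 107.]
```

Call:
{"op": "servo_tool", "data": {
  "plan": [
    [[0.045, 0, -0.003, 0, 0], [0.045, 0, -0.003, 0, 0], [0.045, 0, -0.003, 0.012, 0], [0.045, 0, -0.003, 0.024, 0], [0.045, 0, -0.003, 0.032, 0], [0.045, 0, -0.003, 0.038, 0], [0.045, 0, -0.003, 0.044, 0], [0.045, 0, -0.003, 0.05, 0], [0.045, 0, -0.003, 0.05, 0]]
  ]
}}

```text
time_s: 6.52
tool_pos: [0.5593, -0.2458, 0.0726]
tool_rot: [179.6, 0.3, 168.7]
force: [-0.4, 0.6, -1.3]
grip_width: 0.0553
```

```bash
python3 - <<'E'
from h import *
c=snap('wrist','w5.png');P=cloud(c).reshape(-1,3)
p=readout.get_obs()['tool_pos'];print(circ(P,p[:2],p[2]+.034,p[2]+.046,.014,.036,.028))
m=(np.hypot(P[:,0]-.5586,P[:,1]+.2466)<.007)&(P[:,2]>.09);print(m.sum(),P[m].max(0))
rel()
E
```

```text
(array([ 0.5584, -0.2463,  0.0284]), 19, array([ 0.5484, -0.2442,  0.1127]))
413 [ 0.56443509 -0.23966188  0.10775095]
t 6.57 p [ 0.5597 -0.246   0.0735] rot [179.57   0.37 168.68] F [ 0.2 -0.7 -2. ] w 0.0553 q7 [ -3.  20.  30.  98. -11.  64. 109.]
```

The housing is threaded with no side force. Lowering it home.

Call:
{"op": "servo_tool", "data": {
  "plan": [
    [[0.045, 0, 0, 0.01, 0], [0.045, 0, 0, 0.02, 0], [0.045, 0, 0, 0.028, 0], [0.045, 0, 0, 0.034, 0], [0.045, 0, 0, 0.037, 0], [0.045, 0, 0, 0.038, 0], [0.045, 0, 0, 0.038, 0]]
  ]
}}

```text
time_s: 7.15
tool_pos: [0.5608, -0.2459, 0.0361]
tool_rot: [179.6, 0.5, 168.7]
force: [0.3, 0.5, 2.3]
grip_width: 0.0551
```

Call:
{"op": "servo_tool", "data": {
  "plan": [
    [[0.07, 0, 0, 0, 0], [0.07, 0, 0, 0, 0], [0.07, 0, 0, 0, 0], [0.07, 0, 0, -0.03, 0], [0.07, 0, 0, -0.07, 0], [0.07, 0, 0, -0.11, 0], [0.07, 0, 0, -0.11, 0]]
  ]
}}

```text
time_s: 7.73
tool_pos: [0.5643, -0.2492, 0.1548]
tool_rot: [179.7, 1.2, 168.7]
force: [1.0, -1.9, 1.0]
grip_width: 0.0698
```

```bash
python3 - <<'E'
from h import *
c=snap('wrist','w6.png');P=cloud(c).reshape(-1,3)
print(circ(P,(.5586,-.2466),.07,.08,.014,.036,.028),post(c,.08,.093,(.5586,-.2466)),knob(c))
rel((.508,.1928,.12,-170),(.508,.1928,.12,150))
E
```

```text
(array([ 0.5599, -0.2461,  0.028 ]), 24, array([ 0.5593, -0.246 ,  0.0756])) (array([ 0.5608, -0.2469]), 87, np.float64(0.02)) (array([ 0.4479, -0.224 ,  0.0853]), 1223)
t 7.78 p [ 0.5629 -0.2483  0.1513] rot [179.62   1.   168.67] F [-0.4 -0.9  0.2] w 0.0702 q7 [ -4.  16.  31.  94.  -9.  72. 107.]
[0.1409, 0.4215, 0.0317] -0.372
[0.1409, 0.4215, 0.0317] 0.326
```

Call:
{"op": "servo_tool", "data": {
  "plan": [
    [[0.062, 0.141, 0.4215, 0, -0.545], [0.062, 0.141, 0.4215, 0, -0.545], [0.062, 0.141, 0.4215, 0, -0.545], [0.062, 0.141, 0.4215, 0, -0.545], [0.062, 0.141, 0.4215, 0, -0.545], [0.062, 0.141, 0.4215, 0, -0.545], [0.062, 0.141, 0.4215, 0, -0.545], [0.062, 0.141, 0.4215, 0, -0.545], [0.062, 0.141, 0.4215, 0, -0.545], [0.062, 0.141, 0.4215, 0, -0.545], [0.062, 0.141, 0.4215, 0.04, -0.545], [0.062, 0.141, 0.4215, 0.05, -0.545]]
  ]
}}

```text
time_s: 8.78
tool_pos: [0.5048, 0.1994, 0.0984]
tool_rot: [-180.0, 0.9, -159.6]
force: [-1.8, -0.3, -1.1]
grip_width: 0.0619
```

Call:
{"op": "servo_tool", "data": {
  "plan": [
    [[0.062, 0, 0, 0, 0], [0.062, 0, 0, 0, 0], [0.062, 0, 0, 0, 0]]
  ]
}}

```text
time_s: 9.03
tool_pos: [0.5051, 0.1987, 0.0986]
tool_rot: [-180.0, 0.9, -159.6]
force: [0.4, -0.0, 0.3]
grip_width: 0.0619
```

```bash
python3 - <<'E'
from h import *
c=snap('wrist','w7.png');P=cloud(c).reshape(-1,3)
print(circ(P,(.508,.193),.010,.018,.012,.03,.0235))
rel((.508,.193,-.02,-160))
E
```

```text
(array([0.5061, 0.1917, 0.0233]), 24, array([0.5052, 0.1914, 0.0138]))
t 9.08 p [0.5058 0.1985 0.0993] rot [-179.96    0.98 -159.68] F [ 0.4 -0.  -0.3] w 0.0617 q7 [-32.   9.   8. 106.  -1.  64.  87.]
[0.0019, -0.0058, 0.1193] 0.006
```

```bash
python3 - <<'E'
from h import *
rel((.507,.192,-.022,-160))
E
```

```text
t 9.08 p [0.5058 0.1985 0.0993] rot [-179.96    0.98 -159.68] F [ 0.4 -0.  -0.3] w 0.0617 q7 [-32.   9.   8. 106.  -1.  64.  87.]
[0.0032, -0.0064, 0.1213] 0.006
```

Call:
{"op": "servo_tool", "data": {
  "plan": [
    [[0.062, 0.003, -0.006, 0.03, 0], [0.062, 0.003, -0.006, 0.065, 0], [0.062, 0.003, -0.006, 0.095, 0], [0.062, 0.003, -0.006, 0.112, 0], [0.062, 0.003, -0.006, 0.121, 0], [0.062, 0.003, -0.006, 0.121, 0], [0.062, 0.003, -0.006, 0.121, 0], [0.04, 0.003, -0.006, 0.121, 0], [0.04, 0.003, -0.006, 0.121, 0], [0.04, 0.003, -0.006, 0.121, 0], [0.04, 0.003, -0.006, 0.121, 0], [0.04, 0.003, -0.006, 0.121, 0]]
  ]
}}

```text
time_s: 10.08
tool_pos: [0.5081, 0.1928, -0.0204]
tool_rot: [-180.0, 1.1, -159.7]
force: [-1.0, -0.6, 5.7]
grip_width: 0.0454
```

```bash
python3 - <<'E'
from h import *
c=snap('wrist','w8.png');P=cloud(c).reshape(-1,3)
p=readout.get_obs()['tool_pos']
print(circ(P,p[:2],.010,.018,.012,.03,.0235))
C=c['image'].max(-1).ravel();m=(np.hypot(*(P[:,:2]-p[:2]).T)<.045)&(C<60)&(P[:,2]>.003);print(np.sort(P[m][:,2])[[5,20,40]])
rel()
E
```

```text
(array([0.5056, 0.1917, 0.0234]), 24, array([0.5028, 0.1908, 0.0138]))
[0.01013639 0.01168823 0.01262067]
t 10.13 p [ 0.5081  0.1928 -0.0204] rot [-179.96    1.1  -159.68] F [-0.4 -0.1  5.9] w 0.0459 q7 [-31.  17.   8. 112.  -3.  50.  89.]
```

Call:
{"op": "servo_tool", "data": {
  "plan": [
    [[0.035, 0, 0, -0.02, 0], [0.035, 0, 0, -0.06, 0], [0.035, 0, 0, -0.1, 0], [0.035, 0, 0, -0.14, 0], [0.035, 0, 0, -0.18, 0], [0.035, 0, 0, -0.18, 0]]
  ]
}}

```text
time_s: 10.63
tool_pos: [0.5094, 0.1937, 0.1685]
tool_rot: [179.9, 1.9, -159.7]
force: [1.3, 1.4, -0.4]
grip_width: 0.0458
```

```bash
python3 - <<'E'
from h import *
rel((.561,-.247,.135,168.5))
E
```

```text
t 10.63 p [0.5094 0.1937 0.1685] rot [ 179.95    1.92 -159.69] F [ 1.3  1.4 -0.4] w 0.0458 q7 [-32.   5.   9. 102.  -1.  71.  87.]
[0.1057, -0.4313, 0.0295] 0.555
```

Lag during fast lifts is being locked in as tilt. I'll let the arm settle with camera calls before the next move.

```bash
python3 - <<'E'
from h import *
for i in range(5): read_camera('wrist'); print(readout.get_obs()['tool_rot'].round(2))
rel((.561,-.247,.19,168.5))
E
```

```text
[ 179.97    1.65 -159.68]
[-180.      1.32 -159.68]
[-179.97    1.08 -159.68]
[-179.95    0.94 -159.68]
[-179.94    0.88 -159.68]
t 10.88 p [0.5033 0.1912 0.1574] rot [-179.94    0.88 -159.68] F [ 0.   0.1 -1.3] w 0.0457 q7 [-32.   5.   9. 103.  -1.  71.  87.]
[0.0976, -0.431, -0.0337] 0.555
```

Call:
{"op": "servo_tool", "data": {
  "plan": [
    [[0.035, 0.098, -0.431, -0.034, 0.555], [0.035, 0.098, -0.431, -0.034, 0.555], [0.035, 0.098, -0.431, -0.034, 0.555], [0.035, 0.098, -0.431, -0.034, 0.555], [0.035, 0.098, -0.431, -0.034, 0.555], [0.035, 0.098, -0.431, -0.034, 0.555], [0.035, 0.098, -0.431, -0.034, 0.555], [0.035, 0.098, -0.431, -0.034, 0.555], [0.035, 0.098, -0.431, -0.034, 0.555], [0.035, 0.098, -0.431, -0.034, 0.555], [0.035, 0.098, -0.431, -0.034, 0.555], [0.035, 0.098, -0.431, -0.034, 0.555]]
  ]
}}

```text
time_s: 11.88
tool_pos: [0.5579, -0.2558, 0.1885]
tool_rot: [179.9, 0.6, 167.9]
force: [-0.6, -0.6, -0.7]
grip_width: 0.0461
```

Call:
{"op": "servo_tool", "data": {
  "plan": [
    [[0.035, 0, 0, 0, 0], [0.035, 0, 0, 0.03, 0], [0.035, 0, 0, 0.06, 0]]
  ]
}}

```text
time_s: 12.13
tool_pos: [0.5591, -0.2557, 0.1278]
tool_rot: [179.9, 0.7, 167.9]
force: [0.2, 0.4, -2.5]
grip_width: 0.0455
```

Call:
{"op": "servo_tool", "data": {
  "plan": [
    [[0.035, 0, 0, 0, 0], [0.035, 0, 0, 0, 0]]
  ]
}}

```text
time_s: 12.3
tool_pos: [0.5574, -0.2535, 0.1251]
tool_rot: [179.9, 0.4, 168.0]
force: [0.2, -0.2, -0.3]
grip_width: 0.0454
```

```bash
python3 - <<'E'
from h import *
for i in range(4): c=snap('wrist','w9.png')
P=cloud(c).reshape(-1,3)
print(post(c,.08,.093,(.5586,-.2466)),knob(c))
p=readout.get_obs()['tool_pos'];print(circ(P,p[:2],p[2]+.030,p[2]+.040,.012,.03,.0235))
rel((.561,-.247,.12,168.5))
E
```

```text
(array([ 0.5608, -0.2469]), 117, np.float64(0.02)) (array([ 0.4479, -0.224 ,  0.0853]), 1497)
(array([ 0.5579, -0.2557,  0.0234]), 24, array([ 0.555 , -0.2549,  0.1637]))
t 12.5 p [ 0.5604 -0.2559  0.1297] rot [179.94   0.88 167.97] F [ 0.3 -0.2 -0.4] w 0.0456 q7 [ -3.  17.  31.  95.  -9.  70. 107.]
[0.0014, 0.0088, 0.0097] -0.009
```

```bash
python3 - <<'E'
from h import *
rel((.5633,-.2471,.1297,168),(.5633,-.2471,.0755,168))
E
```

```text
t 12.5 p [ 0.5604 -0.2559  0.1297] rot [179.94   0.88 167.97] F [ 0.3 -0.2 -0.4] w 0.0456 q7 [ -3.  17.  31.  95.  -9.  70. 107.]
[-0.001, 0.0092, 0.0] -0.0
[-0.0002, 0.0092, 0.0542] -0.0
```

Call:
{"op": "servo_tool", "data": {
  "plan": [
    [[0.035, -0.001, 0.009, 0, 0], [0.035, -0.001, 0.009, 0, 0], [0.035, -0.001, 0.009, 0.01, 0], [0.035, -0.0008, 0.009, 0.02, 0], [0.035, -0.0006, 0.009, 0.03, 0], [0.035, -0.0004, 0.009, 0.036, 0], [0.035, -0.0003, 0.009, 0.042, 0], [0.035, -0.0002, 0.009, 0.048, 0], [0.035, -0.0002, 0.009, 0.053, 0], [0.035, -0.0002, 0.009, 0.053, 0]]
  ]
}}

```text
time_s: 13.33
tool_pos: [0.5625, -0.247, 0.0754]
tool_rot: [179.9, 0.8, 168.0]
force: [-0.5, 0.6, -1.4]
grip_width: 0.0458
```

```bash
python3 - <<'E'
from h import *
for i in range(2): c=snap('wrist','w10.png')
P=cloud(c).reshape(-1,3)
p=readout.get_obs()['tool_pos'];print(circ(P,p[:2],p[2]+.030,p[2]+.040,.012,.03,.0235),knob(c))
m=(np.hypot(P[:,0]-.5608,P[:,1]+.2469)<.007)&(P[:,2]>.09);print(m.sum(),P[m].max(0))
rel((p[0],p[1],.0555,168))
E
```

```text
(array([ 0.5605, -0.2471,  0.0234]), 24, array([ 0.5577, -0.2465,  0.1104])) (array([ 0.448 , -0.2241,  0.0853]), 2651)
342 [ 0.56709634 -0.24022719  0.10766808]
t 13.43 p [ 0.5632 -0.2473  0.0767] rot [179.94   0.87 167.97] F [-0.   0.5 -0.7] w 0.0456 q7 [ -3.  20.  30.  98. -11.  64. 108.]
[0.0003, -0.0, 0.0212] -0.001
```

Call:
{"op": "servo_tool", "data": {
  "plan": [
    [[0.035, 0, 0, 0.007, 0], [0.035, 0, 0, 0.013, 0], [0.035, 0.0002, 0, 0.018, 0], [0.035, 0.0003, 0, 0.021, 0], [0.035, 0.0003, 0, 0.022, 0], [0.035, 0.0003, 0, 0.022, 0]]
  ]
}}

```text
time_s: 13.93
tool_pos: [0.5645, -0.2474, 0.0557]
tool_rot: [179.9, 1.0, 168.0]
force: [0.7, 0.3, 3.7]
grip_width: 0.0458
```

Contact at the expected height. Releasing and lifting.

Call:
{"op": "servo_tool", "data": {
  "plan": [
    [[0.062, 0, 0, 0, 0], [0.062, 0, 0, 0, 0], [0.062, 0, 0, 0, 0], [0.062, 0, 0, -0.03, 0], [0.062, 0, 0, -0.065, 0], [0.062, 0, 0, -0.09, 0], [0.062, 0, 0, -0.1, 0], [0.062, 0, 0, -0.1, 0]]
  ]
}}

```text
time_s: 14.6
tool_pos: [0.5644, -0.248, 0.1584]
tool_rot: [180.0, 1.3, 168.0]
force: [0.7, 0.3, 0.9]
grip_width: 0.0617
```

```bash
python3 - <<'E'
from h import *
for i in range(4): c=snap('wrist','w11.png')
P=cloud(c).reshape(-1,3)
print(knob(c),circ(P,(.561,-.247),.086,.094,.012,.03,.0235),circ(P,(.561,-.247),.072,.08,.0245,.036,.028),post(c,.092,.094,(.561,-.247)))
rel((.475,.3495,.12,180),(.475,.3495,.155,150))
E
```

```text
(array([ 0.4506, -0.2246,  0.0853]), 1193) (array([ 0.5627, -0.2473,  0.0234]), 24, array([ 0.5616, -0.2471,  0.0898])) (array([ 0.5624, -0.2466,  0.0279]), 18, array([ 0.5495, -0.2427,  0.076 ])) (array([ 0.5636, -0.2472]), 21, np.float64(0.72))
t 14.8 p [ 0.5615 -0.2465  0.1533] rot [179.92   0.8  167.99] F [ 0.4 -0.3 -0.3] w 0.0619 q7 [ -4.  16.  31.  94.  -9.  72. 106.]
[0.2091, 0.5649, 0.0312] -0.21
[0.2086, 0.565, -0.0038] 0.314
```

The bearing sits flat (top at 0.0898) and centred to about 1 mm. The shuttle has crept about 5 mm, well below the 80 mm limit. Going for the driver.

Call:
{"op": "servo_tool", "data": {
  "plan": [
    [[0.05, 0.209, 0.565, -0.005, -0.21], [0.05, 0.209, 0.565, -0.005, -0.21], [0.05, 0.209, 0.565, -0.005, -0.21], [0.05, 0.209, 0.565, -0.005, -0.21], [0.05, 0.209, 0.565, -0.005, -0.21], [0.05, 0.209, 0.565, -0.005, -0.21], [0.05, 0.209, 0.565, -0.005, -0.21], [0.05, 0.209, 0.565, -0.005, -0.21], [0.05, 0.209, 0.565, -0.005, -0.21], [0.05, 0.209, 0.565, -0.005, -0.21], [0.05, 0.209, 0.565, -0.005, -0.21], [0.05, 0.209, 0.565, -0.005, -0.21]]
  ]
}}

```text
time_s: 15.8
tool_pos: [0.4879, 0.249, 0.1543]
tool_rot: [-179.8, 0.7, -180.0]
force: [0.6, -0.5, 0.5]
grip_width: 0.05
```

```bash
python3 - <<'E'
from h import *
rel((.475,.3495,.12,180))
E
```

```text
t 15.8 p [0.4879 0.249  0.1543] rot [-179.84    0.65 -179.96] F [ 0.6 -0.5  0.5] w 0.05 q7 [-37.   7.   7. 102.  -0.  71.  60.]
[0.0133, 0.1007, 0.0338] 0.001
```

Call:
{"op": "servo_tool", "data": {
  "plan": [
    [[0.05, 0.013, 0.1, 0.01, 0], [0.05, 0.013, 0.1, 0.034, 0], [0.05, 0.013, 0.1, 0.054, 0], [0.05, 0.013, 0.1, 0.054, 0], [0.05, 0.013, 0.1, 0.054, 0], [0.05, 0.013, 0.1, 0.054, 0], [0.05, 0.013, 0.1, 0.054, 0]]
  ]
}}

```text
time_s: 16.38
tool_pos: [0.4767, 0.3472, 0.1003]
tool_rot: [-179.8, 0.7, 179.9]
force: [-0.9, -0.8, 0.6]
grip_width: 0.0501
```

```bash
python3 - <<'E'
from h import *
for i in range(2): c=snap('wrist','w12.png')
P=cloud(c).reshape(-1,3)
print(circ(P,(.475,.350),.032,.04,.010,.021,.016))
rel((.4755,.350,-.005,180))
E
```

```text
(array([0.4729, 0.3504, 0.016 ]), 24, array([0.4724, 0.3504, 0.036 ]))
t 16.48 p [0.4769 0.3476 0.101 ] rot [-179.89    0.75  179.88] F [ 0.4 -0.1  0.5] w 0.0503 q7 [-42.  14.   3.  99.  -0.  66.  51.]
[0.0028, 0.0026, 0.106] -0.002
```

Call:
{"op": "servo_tool", "data": {
  "plan": [
    [[0.05, 0.004, 0.003, 0.03, 0], [0.05, 0.004, 0.003, 0.06, 0], [0.05, 0.004, 0.003, 0.085, 0], [0.05, 0.004, 0.003, 0.099, 0], [0.05, 0.004, 0.003, 0.106, 0], [0.05, 0.004, 0.003, 0.106, 0], [0.025, 0.004, 0.003, 0.106, 0], [0.025, 0.004, 0.003, 0.106, 0], [0.025, 0.004, 0.003, 0.106, 0], [0.025, 0.004, 0.003, 0.106, 0], [0.025, 0.004, 0.003, 0.106, 0]]
  ]
}}

```text
time_s: 17.4
tool_pos: [0.4751, 0.3509, -0.0037]
tool_rot: [-180.0, 0.8, 179.9]
force: [-0.1, -0.4, 3.6]
grip_width: 0.0303
```

```bash
python3 - <<'E'
from h import *
c=snap('wrist','w13.png');P=cloud(c).reshape(-1,3)
p=readout.get_obs()['tool_pos'];print(circ(P,p[:2],.032,.04,.010,.021,.016))
rel()
E
```

```text
(array([0.473 , 0.3506, 0.0165]), 24, array([0.4712, 0.3506, 0.0359]))
t 17.45 p [ 0.4752  0.3509 -0.0037] rot [-179.96    0.85  179.87] F [ 0.4 -0.5  4.6] w 0.0305 q7 [-42.  21.   3. 104.  -1.  54.  51.]
```

Call:
{"op": "servo_tool", "data": {
  "plan": [
    [[0.02, 0, 0, -0.02, 0], [0.02, 0, 0, -0.06, 0], [0.02, 0, 0, -0.1, 0], [0.02, 0, 0, -0.14, 0], [0.02, 0, 0, -0.165, 0], [0.02, 0, 0, -0.165, 0], [0.02, 0, 0, -0.165, 0], [0.02, 0, 0, -0.165, 0]]
  ]
}}

```text
time_s: 18.12
tool_pos: [0.4717, 0.3503, 0.1595]
tool_rot: [-179.9, 0.7, 179.9]
force: [-0.2, -0.4, -3.7]
grip_width: 0.0304
```

```bash
python3 - <<'E'
from h import *
for i in range(3): read_camera('wrist')
rel((.5657,-.248,.15,168.3))
E
```

```text
t 18.27 p [0.4715 0.35   0.1588] rot [-179.8     0.66  179.87] F [ 0.4 -0.1 -3.3] w 0.0304 q7 [-42.  12.   3.  96.  -0.  72.  51.]
[-0.0954, -0.5978, 0.012] 0.202
```

Call:
{"op": "servo_tool", "data": {
  "plan": [
    [[0.02, -0.095, -0.598, 0, 0.202], [0.02, -0.095, -0.598, 0, 0.202], [0.02, -0.095, -0.598, 0, 0.202], [0.02, -0.095, -0.598, 0, 0.202], [0.02, -0.095, -0.598, 0, 0.202], [0.02, -0.095, -0.598, 0, 0.202], [0.02, -0.095, -0.598, 0, 0.202], [0.02, -0.095, -0.598, 0, 0.202], [0.02, -0.095, -0.598, 0, 0.202], [0.02, -0.095, -0.598, 0, 0.202], [0.02, -0.095, -0.598, 0, 0.202], [0.02, -0.095, -0.598, 0, 0.202]]
  ]
}}

```text
time_s: 19.27
tool_pos: [0.5482, -0.1449, 0.1606]
tool_rot: [-179.9, 0.6, 168.3]
force: [-0.1, -0.3, -2.6]
grip_width: 0.0304
```

```bash
python3 - <<'E'
from h import *
rel((.5657,-.248,.13,168.3))
E
```

```text
t 19.27 p [ 0.5482 -0.1449  0.1606] rot [-179.92    0.58  168.31] F [-0.1 -0.3 -2.6] w 0.0304 q7 [-13.   9.  27.  99.  -4.  72.  94.]
[-0.0377, -0.0973, 0.0312] 0.0
```

Call:
{"op": "servo_tool", "data": {
  "plan": [
    [[0.02, -0.038, -0.097, 0.005, 0], [0.02, -0.038, -0.097, 0.015, 0], [0.02, -0.038, -0.097, 0.025, 0], [0.02, -0.038, -0.097, 0.031, 0], [0.02, -0.038, -0.097, 0.031, 0], [0.02, -0.038, -0.097, 0.031, 0], [0.02, -0.038, -0.097, 0.031, 0]]
  ]
}}

```text
time_s: 19.85
tool_pos: [0.5664, -0.2457, 0.1299]
tool_rot: [-180.0, 0.5, 168.5]
force: [0.1, 1.0, -2.4]
grip_width: 0.0303
```

```bash
python3 - <<'E'
from h import *
for i in range(3): c=snap('wrist','w14.png')
P=cloud(c).reshape(-1,3)
k=knob(c);print(k,'post',k[0][:2]+[.1129,-.0230],post(c,.092,.095,(.5635,-.2476)))
p=readout.get_obs()['tool_pos'];print(circ(P,p[:2],p[2]+.036,p[2]+.044,.010,.021,.016),circ(P,(.563,-.2473),.086,.094,.012,.03,.0235))
rel()
E
```

```text
(array([ 0.4506, -0.2246,  0.0853]), 1483) post [ 0.5635 -0.2476] (array([ 0.5636, -0.2474]), 26, np.float64(0.02))
(array([ 0.5649, -0.2457,  0.0163]), 24, array([ 0.5632, -0.2456,  0.1704])) (array([ 0.5626, -0.2473,  0.0233]), 15, array([ 0.5514, -0.2458,  0.0897]))
t 20.0 p [ 0.5668 -0.2462  0.1309] rot [-179.96    0.64  168.45] F [-1.   0.3 -1.5] w 0.0306 q7 [ -4.  17.  31.  94.  -9.  70. 107.]
```

```bash
python3 - <<'E'
from h import *
rel((.5654,-.2481,.1309,168.4),(.5654,-.2481,.0965,168.4))
E
```

```text
t 20.0 p [ 0.5668 -0.2462  0.1309] rot [-179.96    0.64  168.45] F [-1.   0.3 -1.5] w 0.0306 q7 [ -4.  17.  31.  94.  -9.  70. 107.]
[0.001, -0.0021, -0.0001] 0.001
[0.0013, -0.0021, 0.0343] 0.001
```

Call:
{"op": "servo_tool", "data": {
  "plan": [
    [[0.02, 0.001, -0.002, 0, 0], [0.02, 0.001, -0.002, 0, 0], [0.02, 0.001, -0.002, 0.008, 0], [0.02, 0.001, -0.002, 0.016, 0], [0.02, 0.001, -0.002, 0.022, 0], [0.02, 0.001, -0.002, 0.028, 0], [0.02, 0.001, -0.002, 0.034, 0], [0.02, 0.001, -0.002, 0.034, 0]]
  ]
}}

```text
time_s: 20.67
tool_pos: [0.5646, -0.2477, 0.0948]
tool_rot: [-180.0, 0.5, 168.4]
force: [-0.2, 0.6, -2.6]
grip_width: 0.0306
```

```bash
python3 - <<'E'
from h import *
for i in range(2): c=snap('wrist','w15.png')
P=cloud(c).reshape(-1,3)
p=readout.get_obs()['tool_pos'];print(knob(c),circ(P,p[:2],p[2]+.034,p[2]+.044,.010,.021,.016))
m=(np.hypot(P[:,0]-.5635,P[:,1]+.2476)<.008)&(P[:,2]>.09)&(P[:,2]<.112);print(m.sum(),P[m].max(0))
rel((p[0],p[1],.0865,168.4))
E
```

```text
(array([ 0.4507, -0.2246,  0.0853]), 2094) (array([ 0.563 , -0.2476,  0.0163]), 24, array([ 0.5614, -0.2475,  0.1351]))Traceback (most recent call last):
  File "<stdin>", line 5, in <module>
    return umr_maximum(a, axis, None, out, keepdims, initial, where)
ValueError: zero-size array to reduction operation maximum which has no identity
```

Call:
{"op": "servo_tool", "data": {
  "plan": [
    [[0.02, 0, 0, 0.004, 0], [0.02, 0, 0, 0.007, 0], [0.02, 0, 0, 0.009, 0], [0.02, 0, 0, 0.011, 0], [0.02, 0, 0, 0.011, 0], [0.02, 0, 0, 0.011, 0]]
  ]
}}

```text
time_s: 21.27
tool_pos: [0.5666, -0.2483, 0.0863]
tool_rot: [-180.0, 0.7, 168.5]
force: [0.6, 0.7, 2.4]
grip_width: 0.0304
```

Call:
{"op": "servo_tool", "data": {
  "plan": [
    [[0.05, 0, 0, 0, 0], [0.05, 0, 0, 0, 0], [0.05, 0, 0, 0, 0], [0.05, 0, 0, -0.025, 0], [0.05, 0, 0, -0.055, 0], [0.05, 0, 0, -0.08, 0], [0.05, 0, 0, -0.08, 0], [0.05, 0, 0, -0.08, 0]]
  ]
}}

```text
time_s: 21.93
tool_pos: [0.5666, -0.2487, 0.1681]
tool_rot: [-179.9, 0.9, 168.4]
force: [-0.4, -0.4, -0.9]
grip_width: 0.0498
```

```bash
python3 - <<'E'
from h import *
for i in range(3): c=snap('wrist','w16.png')
P=cloud(c).reshape(-1,3)
k=knob(c);kk=k[0];print(k,'post',kk[:2]+[.1129,-.0230])
print(circ(P,(.5635,-.2476),.12,.13,.010,.021,.016),circ(P,(.563,-.2473),.072,.08,.025,.036,.028))
print('yaw',np.degrees(np.arctan2(-.0230,.1129)))
rel((kk[0],kk[1],.16,168.5))
E
```

```text
(array([ 0.4517, -0.2248,  0.0853]), 1088) post [ 0.5646 -0.2478]
(array([ 0.5645, -0.2481,  0.016 ]), 24, array([ 0.5636, -0.2478,  0.1256])) (array([ 0.5635, -0.2468,  0.0279]), 16, array([ 0.5502, -0.2433,  0.0759]))
yaw -11.514733537068407
t 22.08 p [ 0.5648 -0.2476  0.1649] rot [-179.97    0.58  168.45] F [0.  0.8 0.3] w 0.0502 q7 [ -4.  16.  31.  92.  -9.  74. 106.]
[0.1154, -0.0003, 0.0037] -0.001
```

View pics/w16.png

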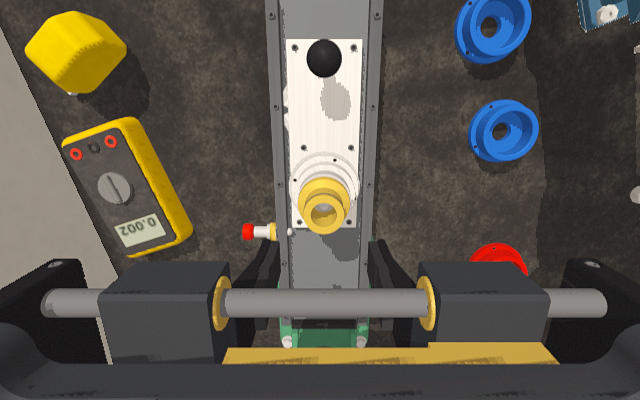

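The picture shows the stack seated on the post at (325,205) and the knob at (324,58). The driver top is at 0.1256 (0.126 expected) and centred within 0.5 mm. Next I'll close the fingers and come down behind the knob.

Call:
{"op": "servo_tool", "data": {
  "plan": [
    [[0.0, 0.153, 0, 0, 0], [0.0, 0.153, 0, 0, 0], [0.0, 0.153, 0, 0, 0], [0.0, 0.153, 0, 0, 0], [0.0, 0.153, 0, 0.03, 0], [0.0, 0.153, 0, 0.06, 0], [0.0, 0.153, 0, 0.09, 0], [0.0, 0.153, 0, 0.11, 0], [0.0, 0.153, 0, 0.11, 0], [0.0, 0.153, 0, 0.11, 0]]
  ]
}}

```text
time_s: 22.92
tool_pos: [0.4144, -0.2168, 0.052]
tool_rot: [-180.0, 0.3, 168.4]
force: [0.9, 0.2, -0.7]
grip_width: 0.0009
```

```bash
python3 - <<'E'
from h import *
for i in range(2): c=snap('wrist','w17.png')
sc=snap('scene','sc17.png')
print('scene knob',knob(sc,(.4525,-.2260,.085)),'post0 scene knob .4465 -.2247')
u=sc['image'][200:330,300:480];cv2.imwrite('pics/c17.png',cv2.resize(u,None,fx=4,fy=4,interpolation=cv2.INTER_CUBIC)[:,:,::-1])
rel()
E
```

```text
scene knob (array([ 0.4523, -0.2274,  0.0859]), 5) post0 scene knob .4465 -.2247
t 23.07 p [ 0.4171 -0.2177  0.0546] rot [-179.96    0.7   168.46] F [-0.3 -0.   0.1] w 0.0004 q7 [ -7.   3.  32. 119.  -2.  58. 105.]
```

View pics/c17.png

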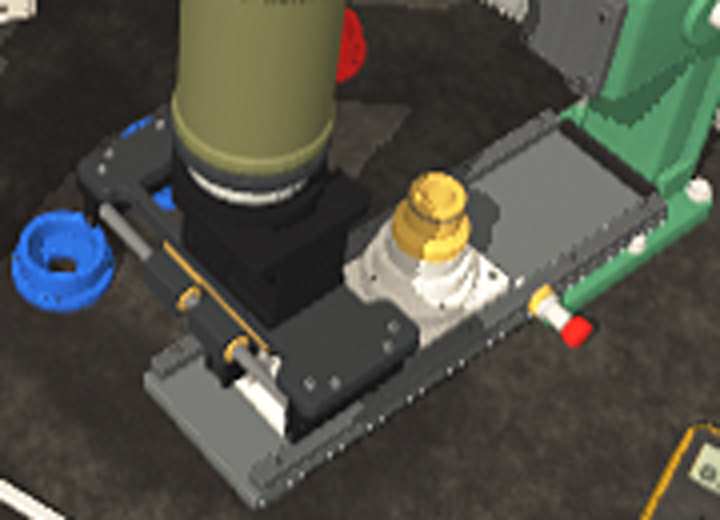

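The crop shows the stack upright at (435,230) and the gripper behind the knob, clear of the stack. Pushing at about 0.1 m/s.

Call:
{"op": "servo_tool", "data": {
  "plan": [
    [[0, -0.006, 0, 0, 0], [0, -0.011, 0, 0, 0], [0, -0.015, 0, 0, 0], [0, -0.021, 0, 0, 0], [0, -0.028, 0, 0, 0], [0, -0.036, 0, 0, 0], [0, -0.044, 0, 0, 0], [0, -0.052, 0, 0, 0], [0, -0.06, 0, 0, 0], [0, -0.067, 0, 0, 0], [0, -0.073, 0, 0, 0], [0, -0.077, 0, 0, 0]]
  ]
}}

```text
time_s: 24.07
tool_pos: [0.4935, -0.2332, 0.0554]
tool_rot: [-179.9, 0.7, 168.5]
force: [-0.4, 1.1, 0.3]
grip_width: 0.0
```

```bash
python3 - <<'E'
from h import *
for i in range(2): c=snap('wrist','w18.png')
p=readout.get_obs()['tool_pos'];g=np.array([p[0]+.023,p[1]-.0047,.0853])
print(knob(c,g))
rel()
E
```

```text
(array([ 0.5166, -0.2381,  0.0853]), 0)
t 24.17 p [ 0.4936 -0.2334  0.0556] rot [-179.92    0.76  168.47] F [ 0.3 -0.6  0.4] w 0.0004 q7 [ -6.  13.  32. 109.  -8.  60. 108.]
```

```bash
cat >> h.py <<'E'
def drv():
    "driver top and travel since wrist-measured zero (post at .5586,-.2466), from all cameras"
    u=np.array([.98,-.1996])
    for n in('scene','side','wrist'):
        c=snap(n);P=cloud(c).reshape(-1,3);I=c['image'].reshape(-1,3).astype(int)
        m=(P[:,2]>.115)&(P[:,2]<.135)&(I[:,0]-I[:,2]>50)&(P[:,1]<-.2)&(P[:,1]>-.33)&(P[:,0]>.5);Q=P[m]
        if len(Q)<15: print(n,len(Q));continue
        try:
            r=circ(Q,np.median(Q[:,:2],0),.118,.132,.006,.021,.016);print(n,r,'travel',((r[0][:2]-[.5586,-.2466])@u).round(4))
        except Exception as e: print(n,e,Q.mean(0))
E
python3 - <<'E'
from h import *
drv();rel()
E
```

```text
scene (array([ 0.6288, -0.2637,  0.0153]), 24, array([ 0.6287, -0.264 ,  0.1243])) travel 0.0722
side (array([ 0.6289, -0.2599,  0.0169]), 11, array([ 0.6326, -0.2568,  0.1223])) travel 0.0715
wrist 0
t 24.32 p [ 0.4925 -0.2333  0.0556] rot [-179.95    0.73  168.44] F [-0.4  0.6  0.4] w 0.0002 q7 [ -6.  13.  32. 109.  -8.  60. 108.]
```

Call:
{"op": "servo_tool", "data": {
  "plan": [
    [[0, -0.006, 0, 0, 0], [0, -0.013, 0, 0, 0], [0, -0.021, 0, 0, 0], [0, -0.029, 0, 0, 0], [0, -0.037, 0, 0, 0], [0, -0.044, 0, 0, 0], [0, -0.051, 0, 0, 0], [0, -0.057, 0, 0, 0], [0, -0.061, 0, 0, 0], [0, -0.064, 0, 0, 0], [0, -0.066, 0, 0, 0], [0, -0.068, 0, 0, 0]]
  ]
}}

```text
time_s: 25.32
tool_pos: [0.5549, -0.2458, 0.0558]
tool_rot: [180.0, 0.2, 168.4]
force: [-16.5, 3.8, 9.8]
grip_width: 0.0006
```

```bash
python3 - <<'E'
from h import *
drv();rel()
E
```

```text
scene (array([ 0.6873, -0.2762,  0.0143]), 18, array([ 0.6828, -0.278 ,  0.1244])) travel 0.132
side (array([ 0.6896, -0.27  ,  0.0142]), 10, array([ 0.6904, -0.2673,  0.1228])) travel 0.1331
wrist 0
t 25.47 p [ 0.5549 -0.2458  0.0558] rot [1.7995e+02 1.7000e-01 1.6842e+02] F [-12.3   4.5   7.3] w 0.0006 q7 [ -4.  21.  31. 100. -12.  62. 109.]
```

About 16 N of resistance at roughly 132 mm of travel, which is where the detent ramp would be. I'll push on slowly in small steps.

Call:
{"op": "servo_tool", "data": {
  "plan": [
    [[0, -0.004, 0, 0, 0], [0, -0.007, 0, 0, 0], [0, -0.01, 0, 0, 0], [0, -0.01, 0, 0, 0]]
  ]
}}

```text
time_s: 25.8
tool_pos: [0.555, -0.2458, 0.0556]
tool_rot: [179.7, -1.0, 168.3]
force: [-26.3, 8.1, 21.9]
grip_width: 0.0005
```

```bash
python3 - <<'E'
from h import *
drv();rel()
sc=load('scene');u=sc['image'][130:280,330:530];cv2.imwrite('pics/c19.png',cv2.resize(u,None,fx=4,fy=4,interpolation=cv2.INTER_CUBIC)[:,:,::-1])
E
```

```text
scene (array([ 0.6876, -0.2766,  0.0144]), 16, array([ 0.6835, -0.2788,  0.1243])) travel 0.1324
side (array([ 0.6913, -0.2721,  0.016 ]), 11, array([ 0.6912, -0.2686,  0.122 ])) travel 0.1351
wrist 0
t 25.95 p [ 0.555  -0.2457  0.0556] rot [179.7   -0.99 168.34] F [-26.6   7.6  20.3] w 0.0006 q7 [ -4.  22.  31.  99. -12.  64. 109.]
```

View pics/c19.png

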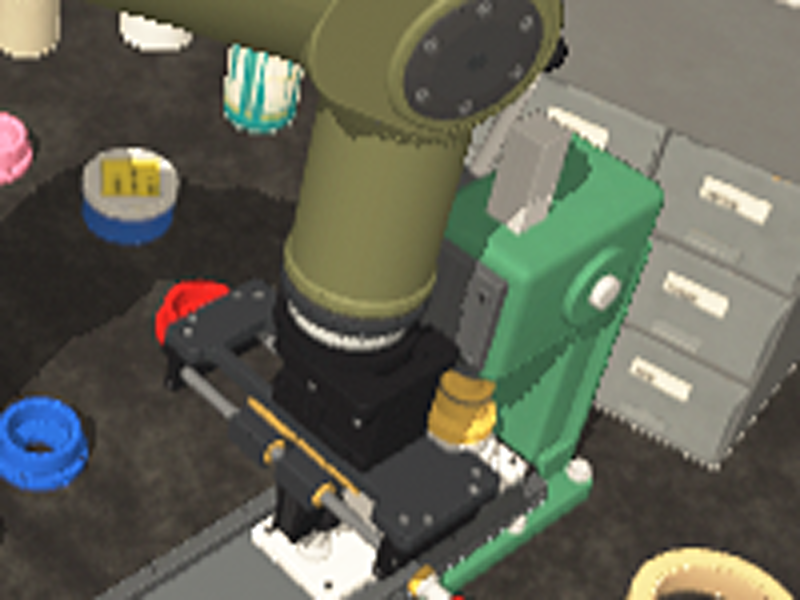

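The picture shows the driver upright at (465,405) below the head, with the wrist close to the head. I'll work out the contact point from the wrench and the point cloud.

```bash
python3 - <<'E'
from h import *
o=readout.get_obs();F=o['force'];M=o['wrist_torque'];print(F.round(1),M.round(2),o['effort'].round(1))
r=np.cross(F,M)/(F@F);print('line pt rel ref',r.round(4),'dir',(F/np.linalg.norm(F)).round(3),'M.F',M@F)
a=np.radians(-11.5);u=np.array([np.cos(a),np.sin(a)]);v=np.array([-u[1],u[0]])
O=np.array([.5586,-.2466])+u*.15;print('press origin',O,'tcp press',(o['tool_pos'][:2]-O)@u,(o['tool_pos'][:2]-O)@v)
for n in('scene','side'):
    c=load(n);P=cloud(c).reshape(-1,3);I=c['image'].reshape(-1,3).astype(int)
    X=np.c_[(P[:,:2]-O)@u,(P[:,:2]-O)@v,P[:,2]]
    dark=(I.max(1)<75)&(X[:,0]>-.3)&(X[:,0]<-.02)&(abs(X[:,1])<.13)&(X[:,2]>.055)&(X[:,2]<.5)
    Q=X[dark]
    for z in np.arange(.06,.26,.02):
        k=Q[(Q[:,2]>z)&(Q[:,2]<z+.02)]
        if len(k)>3: print(n,round(z,2),len(k),k.min(0).round(3),k.max(0).round(3))
    ol=(I[:,1]-I[:,2]>15)&(I[:,1]<150)&(abs(I[:,0]-I[:,1])<25)&(abs(X[:,1])<.1)&(X[:,2]>.14)&(X[:,2]<.6)&(X[:,0]>-.3)&(X[:,0]<.2)
    Q=X[ol]
    for z in np.arange(.16,.5,.04):
        k=Q[(Q[:,2]>z)&(Q[:,2]<z+.04)]
        if len(k)>3: print(n,'olive',round(z,2),len(k),k.min(0).round(3),k.max(0).round(3))
E
```

```text
[-26.6   7.6  20.3] [2.   5.96 0.07] [ -1.8 -36.6   3.5 -35.1  -2.   -9.7  -0.1]
line pt rel ref [-0.1022  0.0358 -0.1472] dir [-0.775  0.222  0.592] M.F -6.247221079788104
press origin [ 0.70558871 -0.27650519] tcp press -0.15370559660733482 0.00012639415098571582
scene 0.08 63 [-0.165 -0.015  0.08 ] [-0.119  0.006  0.099]
scene 0.1 57 [-0.165 -0.013  0.1  ] [-0.144  0.01   0.12 ]
scene 0.14 71 [-0.19  -0.089  0.146] [-0.029  0.085  0.16 ]
scene 0.16 330 [-0.191 -0.096  0.16 ] [-0.057  0.09   0.18 ]
scene 0.18 1148 [-0.19  -0.098  0.18 ] [-0.055  0.093  0.2  ]
scene 0.2 330 [-0.19  -0.054  0.2  ] [-0.05   0.085  0.22 ]
scene 0.22 232 [-0.178 -0.054  0.22 ] [-0.053  0.013  0.24 ]
scene 0.24 535 [-0.19  -0.053  0.24 ] [-0.052  0.023  0.26 ]
scene olive 0.16 38 [-0.188 -0.056  0.161] [0.153 0.029 0.196]
scene olive 0.2 7 [-0.05  -0.087  0.203] [ 0.168 -0.029  0.217]
scene olive 0.24 27 [-0.052 -0.059  0.24 ] [0.157 0.058 0.279]
scene olive 0.28 391 [-0.188 -0.041  0.281] [0.055 0.054 0.32 ]
scene olive 0.32 604 [-0.186 -0.04   0.32 ] [-0.133  0.025  0.36 ]
scene olive 0.36 669 [-0.185 
[... 648 characters left out ...]
 ]
side 0.22 77 [-0.178 -0.007  0.22 ] [-0.133  0.02   0.24 ]
side 0.24 63 [-0.188  0.002  0.241] [-0.123  0.038  0.26 ]
side olive 0.16 71 [-0.19  -0.081  0.162] [0.073 0.096 0.199]
side olive 0.2 50 [-0.052  0.028  0.2  ] [0.075 0.067 0.24 ]
side olive 0.24 39 [-0.052 -0.013  0.241] [0.059 0.042 0.26 ]
side olive 0.28 168 [-0.185  0.009  0.293] [-0.114  0.042  0.319]
side olive 0.32 250 [-0.183  0.007  0.32 ] [-0.12   0.041  0.36 ]
side olive 0.36 269 [-0.182  0.008  0.361] [-0.117  0.04   0.4  ]
side olive 0.4 284 [-0.214 -0.024  0.4  ] [-0.097  0.058  0.44 ]
side olive 0.44 423 [-0.278 -0.001  0.441] [-0.094  0.069  0.48 ]
side olive 0.48 749 [-0.299  0.022  0.48 ] [-0.106  0.093  0.52 ]
```

Nothing touches the head. The force acts at the fingertips, with an upward component of about 20 N, so the tips (z ≈ 0.08) are riding on the upper half of the knob. I'll back off, go 12 mm lower, and push square on the ball's equator.

Call:
{"op": "servo_tool", "data": {
  "plan": [
    [[0, 0.005, 0, 0, 0], [0, 0.01, 0, 0, 0], [0, 0.01, 0, 0, 0], [0, 0.01, 0, 0.006, 0], [0, 0.01, 0, 0.012, 0], [0, 0.01, 0, 0.012, 0], [0, 0.01, 0, 0.012, 0]]
  ]
}}

```text
time_s: 26.53
tool_pos: [0.545, -0.2434, 0.0429]
tool_rot: [179.7, -1.0, 168.4]
force: [-0.3, -0.0, 0.2]
grip_width: 0.0005
```

```bash
python3 - <<'E'
from h import *
for i in range(3): c=snap('wrist','w20.png')
drv();rel((.5507,-.245,.044,168.5))
E
```

```text
scene (array([ 0.6873, -0.2755,  0.0145]), 17, array([ 0.6822, -0.2784,  0.1243])) travel 0.1319
side (array([ 0.6909, -0.2707,  0.0138]), 10, array([ 0.6899, -0.2686,  0.1223])) travel 0.1345
wrist 1
t 26.83 p [ 0.5452 -0.2437  0.0439] rot [179.71  -0.97 168.34] F [-0.4  0.4  0.8] w 0.0005 q7 [ -4.  21.  31. 101. -12.  62. 109.]
[-0.0056, -0.0001, -0.0001] -0.003
```

Call:
{"op": "servo_tool", "data": {
  "plan": [
    [[0, -0.004, 0, 0, 0], [0, -0.008, 0, 0, 0], [0, -0.011, 0, 0, 0], [0, -0.014, 0, 0, 0], [0, -0.017, 0, 0, 0], [0, -0.02, 0, 0, 0], [0, -0.02, 0, 0, 0]]
  ]
}}

```text
time_s: 27.42
tool_pos: [0.5537, -0.2454, 0.0432]
tool_rot: [179.5, -2.3, 168.3]
force: [-27.0, 7.4, 22.9]
grip_width: 0.0002
```

```bash
python3 - <<'E'
from h import *
drv();rel();print(readout.get_obs()['wrist_torque'].round(2))
E
```

```text
scene (array([ 0.6883, -0.2765,  0.0146]), 11, array([ 0.6824, -0.283 ,  0.1244])) travel 0.1331
side (array([ 0.6904, -0.2704,  0.0139]), 10, array([ 0.6909, -0.2683,  0.1224])) travel 0.1339
wrist 1
t 27.57 p [ 0.5538 -0.2454  0.0432] rot [179.45  -2.3  168.26] F [-26.9   8.9  21.7] w 0.0005 q7 [ -3.  23.  30.  98. -13.  64. 110.]
[2.04 5.92 0.13]
```

```bash
python3 - <<'E'
from h import *
a=np.radians(-11.5);u=np.array([np.cos(a),np.sin(a)]);v=np.array([-u[1],u[0]])
O=np.array([.5586,-.2466])+u*.15
for n in('scene','side'):
    c=load(n);P=cloud(c).reshape(-1,3);I=c['image'].reshape(-1,3).astype(int)
    X=np.c_[(P[:,:2]-O)@u,(P[:,:2]-O)@v,P[:,2]]
    red=(I[:,0]>120)&(I[:,0]-I[:,1]>70)&(X[:,1]<-.04)&(X[:,1]>-.12)&(X[:,0]>-.16)&(X[:,0]<0)&(X[:,2]<.08)&(I[:,1]<100)
    if red.sum(): print(n,'red',red.sum(),np.median(X[red],0).round(4),X[red].min(0).round(3),X[red].max(0).round(3))
    g=(I[:,1]-I[:,0]>25)&(X[:,2]>.18)&(X[:,2]<.31)&(abs(X[:,1])<.06)&(abs(X[:,0])<.15)
    print(n,'head',g.sum(),np.percentile(X[g],[1,50,99],axis=0).round(3).tolist())
    b=(X[:,2]>.038)&(X[:,2]<.052)&(abs(X[:,1])<.053)&(X[:,0]<-.2)&(X[:,0]>-.4)
    print(n,'bed front x',np.sort(X[b][:,0])[:12].round(3))
    # white plate rear edge
    w=(I.min(1)>130)&(X[:,2]>.035)&(X[:,2]<.055)&(abs(X[:,1])<.04)&(X[:,0]<-.05)&(X[:,0]>-.3)
    print(n,'plate',w.sum(),np.percentile(X[w],[0,2,98,100],axis=0).round(3).tolist())
c=load('scene');cv2.imwrite('pics/c21.png',cv2.resize(c['image'][215:325,330:490],None,fx=4.5,fy=4.5,interpolation=cv2.INTER_CUBIC)[:,:,::-1])
E
```

```text
scene red 44 [-0.094  -0.0845  0.0471] [-0.102 -0.089 -0.001] [-0.06  -0.066  0.052]
scene head 1546 [[-0.052, -0.046, 0.182], [-0.003, -0.034, 0.255], [0.069, 0.026, 0.263]]
scene bed front x [-0.312 -0.312 -0.312 -0.311 -0.311 -0.311 -0.311 -0.311 -0.311 -0.311
 -0.311 -0.311]
scene plate 324 [[-0.152, -0.036, 0.035], [-0.151, -0.036, 0.036], [-0.088, 0.03, 0.052], [-0.084, 0.033, 0.055]]
side head 622 [[-0.05, -0.007, 0.182], [-0.006, 0.038, 0.226], [0.068, 0.046, 0.259]]
side bed front x [-0.312 -0.312 -0.311 -0.309 -0.309 -0.308 -0.308 -0.305 -0.305 -0.305
 -0.304 -0.304]
side plate 213 [[-0.28, -0.04, 0.035], [-0.153, -0.038, 0.038], [-0.052, 0.037, 0.05], [-0.051, 0.038, 0.055]]
```

Bed, head and plunger positions suggest the shuttle started near 10 mm, so it is now at about 142 mm, on the detent ramp. The arm's compliance is also pressing down on the knob, so I'll push with an upward bias.

Call:
{"op": "servo_tool", "data": {
  "plan": [
    [[0, -0.003, 0, -0.001, 0], [0, -0.006, 0, -0.003, 0], [0, -0.009, 0, -0.005, 0], [0, -0.012, 0, -0.007, 0], [0, -0.014, 0, -0.009, 0], [0, -0.016, 0, -0.01, 0], [0, -0.018, 0, -0.011, 0], [0, -0.018, 0, -0.011, 0]]
  ]
}}

```text
time_s: 28.23
tool_pos: [0.5523, -0.2447, 0.0447]
tool_rot: [179.2, -4.7, 168.1]
force: [-29.7, 8.0, -7.5]
grip_width: 0.0008
```

```bash
python3 - <<'E'
from h import *
drv();rel();print(readout.get_obs()['wrist_torque'].round(2))
E
```

```text
scene (array([ 0.689 , -0.277 ,  0.0142]), 11, array([ 0.6826, -0.2828,  0.124 ])) travel 0.1339
side (array([ 0.6906, -0.27  ,  0.0147]), 10, array([ 0.6913, -0.2685,  0.1225])) travel 0.134
wrist 0
t 28.38 p [ 0.5523 -0.2447  0.0447] rot [179.18  -4.68 168.13] F [-29.9   8.4  -8.1] w 0.0004 q7 [ -3.  25.  30.  96. -13.  67. 110.]
[1.64 6.32 0.16]
```

```bash
python3 - <<'E'
from h import *
def red(I):
    I=I.astype(int);m=(I[...,0]>120)&(I[...,0]-I[...,1]>80)&(I[...,0]-I[...,2]>80)
    y,x=np.nonzero(m);k=(x>425)&(x<465)&(y>265)&(y<300);return k.sum(),x[k].mean().round(2),y[k].mean().round(2),x[k].max()
for f in('scene0','sc3','sc17'): print(f,red(cv2.imread('pics/%s.png'%f)[:,:,::-1]))
c=load('scene');print('now',red(c['image']))
# where would knob sit 4 mm back along -y press
a=np.radians(-11.5);v=np.array([-np.sin(a),np.cos(a)]);K=c['mtx'];T=c['camera_from_world']
O=np.array([.5586,-.2466])+np.array([np.cos(a),np.sin(a)])*.15
for x in(-.075,-.087):
  for y in(-.084,-.088):
    w=O+np.array([np.cos(a),np.sin(a)])*x+v*y;q=T@[*w,.041,1];print(x,y,(K[0,0]*q[0]/-q[2]+K[0,2]).round(2),(K[1,1]*q[1]/q[2]+K[1,2]).round(2))
b=cv2.imread('pics/sc17.png')[235:315,385:475];d=c['image'][235:315,385:475,::-1]
cv2.imwrite('pics/c22.png',cv2.resize(np.hstack([b,d]),None,fx=4.4,fy=6,interpolation=cv2.INTER_CUBIC))
E
```

```text
scene0 (np.int64(45), np.float64(443.42), np.float64(282.49), np.int64(447))
sc3 (np.int64(45), np.float64(443.42), np.float64(282.49), np.int64(447))
sc17 (np.int64(45), np.float64(443.42), np.float64(282.49), np.int64(447))
now (np.int64(45), np.float64(443.42), np.float64(282.49), np.int64(447))
-0.075 -0.084 448.4 279.25
-0.075 -0.088 449.68 280.36
-0.087 -0.084 445.02 281.68
-0.087 -0.088 446.29 282.81
```

The detent knob has not moved at all, so the pin is either in its notch or not yet reached. I'll locate the shuttle absolutely against the ram axis and the plunger.

```bash
python3 - <<'E'
from h import *
a=np.radians(-11.5);u=np.array([np.cos(a),np.sin(a)]);v=np.array([-u[1],u[0]])
O=np.array([.5586,-.2466])+u*.15
for n in('scene','side'):
    c=load(n);P=cloud(c).reshape(-1,3);I=c['image'].reshape(-1,3).astype(int)
    X=np.c_[(P[:,:2]-O)@u,(P[:,:2]-O)@v,P[:,2]]
    m=(X[:,2]>.325)&(abs(X[:,0])<.09)&(abs(X[:,1])<.09)&(X[:,2]<.45)&(I.min(1)>100)
    for z in np.arange(.32,.45,.015):
        k=X[m&(X[:,2]>z)&(X[:,2]<=z+.015)]
        if len(k)>5: print(n,'rack',round(z,3),len(k),np.percentile(k,[3,50,97],axis=0).round(3).tolist())
    g=(I[:,1]-I[:,0]>25)&(X[:,2]>.168)&(X[:,2]<.33)&(abs(X[:,1])<.06)&(X[:,0]>-.08)&(X[:,0]<.13)
    for z in np.arange(.17,.33,.03):
        k=X[g&(X[:,2]>z)&(X[:,2]<=z+.03)]
        if len(k)>5: print(n,'head',round(z,3),len(k),k.min(0).round(3),k.max(0).round(3))
    d=(I.max(1)<90)&(X[:,2]>.17)&(X[:,2]<.3)&(abs(X[:,1])<.05)&(X[:,0]>-.09)&(X[:,0]<-.02);print(n,'dark plate',d.sum(),X[d].min(0).round(3) if d.sum() else 0)
E
```

```text
scene head 0.17 179 [-0.052 -0.046  0.17 ] [ 0.071 -0.03   0.2  ]
scene head 0.2 261 [-0.053 -0.046  0.2  ] [ 0.074 -0.029  0.23 ]
scene head 0.23 763 [-0.054 -0.047  0.23 ] [0.073 0.03  0.26 ]
scene head 0.26 317 [-0.045 -0.035  0.26 ] [0.067 0.026 0.263]
scene dark plate 215 [-0.064 -0.032  0.172]
side rack 0.41 12 [[-0.087, 0.019, 0.412], [-0.079, 0.022, 0.419], [-0.073, 0.028, 0.424]]
side rack 0.425 14 [[-0.089, 0.018, 0.427], [-0.077, 0.025, 0.43], [-0.07, 0.033, 0.439]]
side head 0.17 195 [-0.051  0.029  0.17 ] [0.068 0.046 0.2  ]
side head 0.2 192 [-0.05   0.029  0.2  ] [0.07 0.05 0.23]
side head 0.23 279 [-0.051 -0.012  0.23 ] [0.068 0.049 0.259]
side dark plate 3 [-0.06   0.013  0.194]
```

View pics/c22.png

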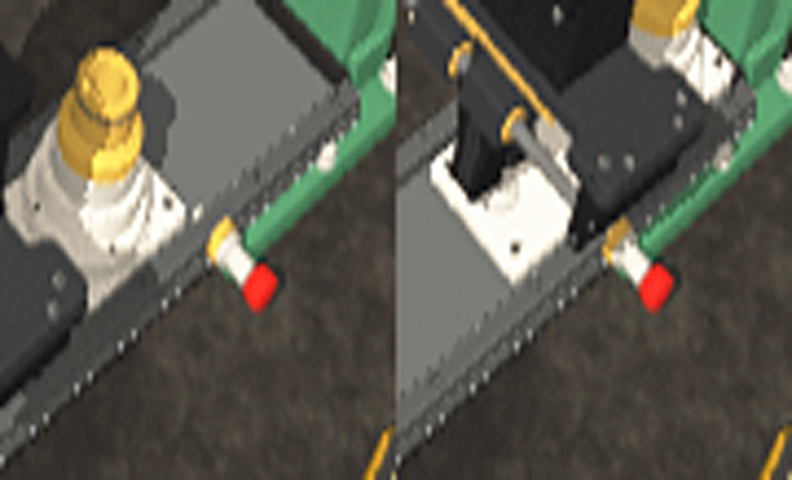

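Left crop: before the push. Right crop: now, with the plate driven in and the red knob in the same place, at about (655,285) against (260,287). The plunger and the head's front plate put the start at about 15–16 mm, so the shuttle should now be home. I'll back off and measure it properly.

Call:
{"op": "servo_tool", "data": {
  "plan": [
    [[0, 0.01, 0, 0, 0], [0, 0.03, 0, 0, 0], [0, 0.06, 0, 0, 0], [0, 0.09, 0, 0, 0], [0, 0.1, 0, -0.03, 0], [0, 0.1, 0, -0.06, 0], [0, 0.1, 0, -0.09, 0], [0, 0.1, 0, -0.1, 0], [0, 0.1, 0, -0.1, 0], [0, 0.1, 0, -0.1, 0]]
  ]
}}

```text
time_s: 29.22
tool_pos: [0.4629, -0.2273, 0.1524]
tool_rot: [179.2, -4.6, 168.1]
force: [-0.4, 0.7, -0.1]
grip_width: 0.0002
```

```bash
python3 - <<'E'
from h import *
for i in range(4): c=snap('wrist','w23.png')
a=np.radians(-11.5);u=np.array([np.cos(a),np.sin(a)]);v=np.array([-u[1],u[0]])
O=np.array([.5586,-.2466])+u*.15
def T(P): return np.c_[(P[:,:2]-O)@u,(P[:,:2]-O)@v,P[:,2]]
for n in('wrist','scene'):
    if n=='scene': c=snap('scene','sc23.png')
    k=knob(c,(.576,-.251,.085));print(n,k,'travel from start',(k[0][:2]-[.4457,-.2236])@u,'press',T(k[0][None]))
    P=cloud(c).reshape(-1,3);I=c['image'].reshape(-1,3).astype(int);X=T(P)
    red=(I[:,0]>110)&(I[:,0]-I[:,1]>70)&(I[:,0]-I[:,2]>70)&(X[:,1]<-.06)&(X[:,1]>-.11)&(abs(X[:,0]+.085)<.04)&(X[:,2]>.02)&(X[:,2]<.06)
    Q=X[red]
    if len(Q)>10:
        r=least_squares(lambda t:np.hypot(Q[:,0]-t[0],Q[:,2]-.041)-t[1],[-.085,.008],loss='soft_l1',f_scale=.001).x
        print('plunger',len(Q),Q.min(0).round(4),Q.max(0).round(4),r.round(4))
drv();rel()
E
```

```text
wrist (array([ 0.5757, -0.2498,  0.0852]), 389) travel from start 0.13261365148243842 press [[-0.13260531  0.00027343  0.0852    ]]
scene (array([ 0.5754, -0.2511,  0.0875]), 10) travel from start 0.13257885238579456 press [[-0.13264011 -0.00106028  0.0875    ]]
plunger 39 [-0.101  -0.0891  0.0358] [-0.0852 -0.0769  0.0537] [-0.0915  0.0082]
scene (array([ 0.6872, -0.276 ,  0.0146]), 17, array([ 0.6819, -0.2774,  0.1241])) travel 0.1319
side (array([ 0.6893, -0.27  ,  0.0155]), 9, array([ 0.6885, -0.2689,  0.1229])) travel 0.1328
wrist 0
t 29.62 p [ 0.4621 -0.2272  0.1518] rot [179.19  -4.77 168.12] F [-0.8 -0.3  0.8] w 0.0004 q7 [ -7.   8.  33. 102.  -4.  76. 105.]
```

The knob is 41 mm behind the plunger (40 mm expected at home), the pin is out, the stack is upright and the arm is clear. Handing in.

```bash
python3 -c "
from h import *
print(env.sign_off())"
```

```text
the job is handed in; nothing more can be done
None
```

The stack is on the post and the shuttle is under the ram; I handed the job in at about 30 s of the 69 s allowed. I threaded the housing, then the bearing, then the driver over the post. I then pushed the shuttle in by its knob at about 0.1 m/s and backed the arm clear.

**Last checks**
- **Stack:** before the push, the part tops measured 75.9 mm (housing), 89.8 mm (bearing) and 125.6 mm (driver) above the bench. 76, 90 and 126 mm were expected. All were within about 1 mm of the post axis, and the driver was still upright afterwards.
- **Shuttle:** the knob is 41 mm behind the detent plunger, against 40 mm expected. That puts the travel at about 149 mm, give or take 1–2 mm, so the 148.5 mm limit lies inside that margin.
- **Detent:** the red knob is where it started, to the pixel, so I judged the pin to be in its notch. I did not see it move, because the shuttle crossed the crest between camera looks.

**What disagreed**
- **Fingertips:** the cameras showed them 20–27 mm above the reported TCP, so I corrected my grasp heights by eye.
- **Shuttle start:** visual travel from the first look was only 133 mm. The press's own features imply the shuttle began about 15–17 mm in rather than at 0. Placing the parts also moved it about 6 mm.
- **Extra pushes:** I read the first resistance as the detent ramp and pushed three more times, up to about 31 N at the wrist. The shuttle did not move, so it was most likely already at the stop.
- **Driver after the push:** the scene camera reads the driver top as 124.1 mm, but it also read about 124.3 mm part-way through the push, so I take that as camera bias.

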